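# Weigh the hemmed-in sample tin

## Task

The sample tin with the green dab stands at the back of the drip tray, hemmed in by the red, yellow and blue tinting-paste bottles. Stand all three bottles on the black rubber mat, then set the tin down gently in the middle of the scale's pan, and then put every bottle back in the tray, centred on the pad of its own colour. Keep the bottles and the tin upright throughout and do not disturb the amber jar.

Things in the scene. Friction and masses are not known exactly. Their poses are not given: they have to be found in the camera images.
- bottle_red: plastic tinting-paste bottle, white with a red band and a red ribbed screw cap, upright. Body 54 mm in diameter up to 80 mm, then a shoulder that narrows to the neck at 96 mm; cap 34 mm in diameter from 100 to 130 mm above the underside (the place to grip it, from above; the flat top is at 130 mm). 0.2 to 0.45 kg. Origin: centre of its underside, z up the axis. It starts on pad_red.
- bottle_yellow: plastic tinting-paste bottle, white with a yellow band and a yellow ribbed screw cap, upright. Body 54 mm in diameter up to 80 mm, then a shoulder that narrows to the neck at 96 mm; cap 34 mm in diameter from 100 to 130 mm above the underside (the place to grip it, from above; the flat top is at 130 mm). 0.2 to 0.45 kg. Origin: centre of its underside, z up the axis. It starts on pad_yellow.
- bottle_blue: plastic tinting-paste bottle, white with a blue band and a blue ribbed screw cap, upright. Body 54 mm in diameter up to 80 mm, then a shoulder that narrows to the neck at 96 mm; cap 34 mm in diameter from 100 to 130 mm above the underside (the place to grip it, from above; the flat top is at 130 mm). 0.2 to 0.45 kg. Origin: centre of its underside, z up the axis. It starts on pad_blue.
- tin: small round steel sample tin with a green dab on its lid, 58 mm in diameter, 52 mm high, 0.13 to 0.25 kg, upright. Origin: centre of its underside, z up. It starts on the drip tray's floor, midway between the two far pads: a bottle stands 65 mm (axis to axis) to its left, another to its right and the third in front of it, so there is no room for a gripper until they are gone.
- pad_red: the red bottle's place: a fixed round red pad, 68 mm in diameter and 3 mm thick, so that a red ring 7 mm wide shows around the bottle. Origin: centre of its underside; the bottle stands on its top, 3 mm higher. The three pads lie on the floor (4 mm above the bench) of a shallow white fixed drip tray, 158 x 222 mm with a rim 12 mm high: two at the tray's far corners 130 mm apart, the third in the near middle, 92 mm from each of them; which colour lies where changes.
- pad_yellow: the yellow bottle's place: a fixed round yellow pad, 68 mm in diameter and 3 mm thick, so that a yellow ring 7 mm wide shows around the bottle. Origin: centre of its underside; the bottle stands on its top, 3 mm higher. The three pads lie on the floor (4 mm above the bench) of a shallow white fixed drip tray, 158 x 222 mm with a rim 12 mm high: two at the tray's far corners 130 mm apart, the third in the near middle, 92 mm from each of them; which colour lies where changes.
- pad_blue: the blue bottle's place: a fixed round blue pad, 68 mm in diameter and 3 mm thick, so that a blue ring 7 mm wide shows around the bottle. Origin: centre of its underside; the bottle stands on its top, 3 mm higher. The three pads lie on the floor (4 mm above the bench) of a shallow white fixed drip tray, 158 x 222 mm with a rim 12 mm high: two at the tray's far corners 130 mm apart, the third in the near middle, 92 mm from each of them; which colour lies where changes.
- scale: bench scale with a round steel pan, fixed to the bench. Origin: on the pan's vertical axis, at bench height, so the pan's centre is straight above it. Flat pan top 58 mm above the origin, 132 mm in diameter, with a faint centre circle 80 mm across; it does not give. The grey base, 190 x 170 mm and 40 mm high, reaches from 75 mm beyond the axis (own +x) to 115 mm before it, where the display is (own -x, the robot's side).
- mat: square black rubber mat lying fixed on the bench, 200 x 200 mm, 3 mm thick: the side area. Origin: centre of its underside, x and y along its sides; things stand on its top, 3 mm higher.
- jar: bystander: small amber jar with a black lid, 44 mm in diameter, 75 mm high, standing loose. Origin: centre of its underside. A white pot of stirring sticks, 60 mm in diameter and 140 mm high, stands in much the same way on the other side of the bench's middle line (y of the other sign), as far out, and a colour reader 30 mm high lies beyond them, outside the working area.

How it is judged (in metres and radians):
On the way, in this order (a step that is already met when the one before it is completed fails the run):
1. all three bottles stand upright on the rubber mat (x of bottle_red in the frame of mat between -0.09 and 0.09 m and y of bottle_red in the frame of mat between -0.09 and 0.09 m and z of bottle_red in the frame of mat between -0.003 and 0.008 m and angle between each of bottle_red, bottle_yellow, bottle_blue's own z axis and vertical below 0.12 rad and x of bottle_yellow in the frame of mat between -0.09 and 0.09 m and y of bottle_yellow in the frame of mat between -0.09 and 0.09 m and z of bottle_yellow in the frame of mat between -0.003 and 0.008 m and x of bottle_blue in the frame of mat between -0.09 and 0.09 m and y of bottle_blue in the frame of mat between -0.09 and 0.09 m and z of bottle_blue in the frame of mat between -0.003 and 0.008 m), for 0.2 s.
2. the tin stands in the middle of the scale's pan (horizontal distance between tin and scale below 0.015 m and z of tin in the frame of scale between 0.054 and 0.063 m and angle between tin's own z axis and vertical below 0.12 rad), for 0.2 s.
At the end, for the whole second after the job is handed in: Each bottle stands upright and at rest on the pad of its own colour, its axis within 12 mm of the pad's centre; the tin stands upright and at rest on the scale's pan, its axis within 15 mm of the pan's centre (all of step 2 and horizontal distance between bottle_red and pad_red below 0.012 m and z of bottle_red in the frame of pad_red between -0.001 and 0.007 m and angle between each of bottle_red, bottle_yellow, bottle_blue's own z axis and vertical below 0.12 rad and linear speed of each of bottle_red, bottle_yellow, bottle_blue, tin below 0.02 m/s and horizontal distance between bottle_yellow and pad_yellow below 0.012 m and z of bottle_yellow in the frame of pad_yellow between -0.001 and 0.007 m and horizontal distance between bottle_blue and pad_blue below 0.012 m and z of bottle_blue in the frame of pad_blue between -0.001 and 0.007 m); the robot touches nothing.
It fails at once if a bottle is tipped by more than about 30 degrees (angle between any of bottle_red, bottle_yellow, bottle_blue's own z axis and vertical above 0.52 rad).
It fails at once if the tin is tipped by more than about 30 degrees (angle between tin's own z axis and vertical above 0.52 rad).
It fails at once if the tin is dropped or slammed onto the scale (still faster than 0.45 m/s within 15 mm of the pan, as after a fall of over 10 mm, or over 60 N) (contact force between tin and scale above 60 N or (horizontal distance between tin and scale below 0.06 m and z of tin in the frame of scale below 0.073 m and linear speed of tin above 0.45 m/s)).
It fails at once if the amber jar is moved by more than 20 mm (distance of jar from where it was at the start of the episode above 0.02 m).
It also fails if it takes over 147 s, if anything falls off the work surface, if the arm or the gripper's body presses on something with over 40 N, if the wrist force passes 120 N, or if a joint passes its speed limit or range.

## Robot

A 6-joint arm with a two-finger parallel gripper is mounted at the origin on the work surface. World frame = base frame: x ahead of the robot, y to its left, z up, the work surface at z = 0. Lengths are in mm, angles in rad, forces in N, time in s.
With the tool pointing down it reaches from about 275 to 775 mm from the base axis. Payload 14.6 kg.
Tool frame: the origin (TCP) lies at the centre of the arm's flange, where the gripper is bolted on; the fingertips stand 173 mm ahead of it and the grasp point (between the pads) lies 155 mm ahead of it (manip.hold_point_z is the y of the grasp point in the tool frame, in mm); y points along the fingers, z is the direction in which the jaws open and shut, and the axes are right-handed (so a half turn about y gives the same grasp; the last joint's range is limited). The gripper opens to 85 mm and grips with 20 to 120 N. Pads are 22 mm wide; open, the fingers measure 114 mm over their backs; the gripper's body (76 mm by 85 mm) begins 54 mm behind the grasp point. The pads swing forward as they close: fully open they stand 13 mm farther back than shut.
Start: joints at [0.985, 0.263, -0.048, 1.259, 0, 1.415], TCP at [219.244, 477.034, 404.678] pointing down, gripper open.
Joint ranges: [-2.65, 2.65], [-0.89, 1.7], [-1.18, 1.37], [-2.13, 2.11], [-1.35, 1.29], [-3.14, 3.14]. Speed limits (rad/s): [1.89, 1.89, 2.57, 2.79, 3.14, 3.14].

## Interface

Orientations are given as a unit quaternion [w, x, y, z].
In Python, from bench import manip gives the robot as it stands.
- The arm moves only by the tool arm_command, never from a script. Its argument "series" is a list of rows, each an object with "dp": the shift along the tool's x, y, z in cm, a list of three; "roll": the turn about the tool's y in degrees. A call has exactly 5 rows; each row shifts and turns the commanded pose from where the row before left it, along the tool's axes as they then stand; what a row does not reach is not made up. A row lasts 1/10 s, in which the tool goes at most 50 mm and 8.59 degrees, less where a joint would pass 70% of its speed; a pose out of reach is approached as far as the arm can. A call with a gripper value outside its range is refused whole. "claw" is the gripper's target within -1 to 1 (shut at 1, half-way at 0, fully open at -1), set as the call begins (left out, the last holds). The fingers move at their own pace and stop on an object; the grip force is fixed at half the most. Time passes only in rows, so rows that do not move let the fingers close, or fill a call up. It gives the time, the measured TCP pose, the force and the opening at its end, in the units of the state.
- manip.sense(): the state, without advancing time (a new reading comes with each control period).
- manip.capture(name): name is "scene" or "side" or "wrist"; returns the picture (480x640x3 uint8, red, green, blue); there is no depth.
- manip.camera_model(name): a dict with "fx", "fy", "cx", "cy" (pixels), "origin" and "attitude" of the camera in the world. Camera axes: x right, y up, looking along -z (the intrinsics and any distortion apply to the point x, -y, -z); pixel columns grow to the right and rows downward; lengths in mm; the calibration is good to about 2 mm. A picture is of the moment at which its call begins: read the wrist's pose just before it. camera_model takes no time and is no camera call; for the wrist camera it gives the pose at the moment of the call.
- manip.close_job(): hands the job in, once; it reports no verdict.
Trained networks look in the newest picture that a camera, given by its name, has taken for a name from the list of things; names that differ only in an ending like _2 or _b are one class to them, and where a whole thing is asked for, a point or a joint stands for the part that bears it (a point fixed in the world has none). Each returns a list of dicts, best first, with "confidence" (0 to 1); they miss things now and then, are a little off and sometimes report something else, mostly with a low value. They report only what shows in the picture. A call takes as long as a camera call.
- manip.boxes_of(camera, label): "location" ([x, y, z] in mm, in world coordinates, good to about 4 mm: the middle of the surface that is visible of it).
- manip.outline_of(camera, label): "mask" (480x640 bool, what is visible of it).
The state is a dict: "time_s": time; "joint_positions": joint angles; "joint_velocities": joint speeds; "joint_torque": joint torques, N m; "eef_pos": TCP position; "eef_rot": TCP orientation; "wrist_force": force on the tool from outside, world axes, zero at the start; "moment": the same for the moment, N m; "gripper_width": finger opening in mm.
Only numpy, scipy, OpenCV 4.12 (cv2) and the standard library are available. Lean on these libraries where they do the work, as an engineer would, in place of code of your own. Each camera call takes 0.05 s, during which the arm holds its last target.

## Working session

There is one attempt and no reset: what is moved stays moved. The work goes in short steps, Python scripts to look and compute and a tool call to move; the robot and the scene stay as the last step left them, time stands still between calls to the robot, and variables do not carry over. Pictures are saved under pics/ and viewed, and the job is handed in when it is done.

Besides the shell and the picture viewer there is one more tool, called after "Request:" in YAML: its name, and indented under it one key for each argument. arm_command: Moves the arm, as the interface text tells. Its arguments: {"type":"object","properties":{"series":{"type":"array","items":{"type":"object","properties":{"dp":{"type":"array","items":{"type":"number"}},"roll":{"type":"number"}}}},"claw":{"type":"number"}},"required":["series"]}

```bash
mkdir -p pics; ls
python3 - <<'E'
from bench import manip
import cv2, numpy as np
np.set_printoptions(precision=3,suppress=True)
for c in ["scene","side","wrist"]:
    m=manip.camera_model(c); print(c,m)
    im=manip.capture(c); cv2.imwrite(f"pics/{c}0.png",im[:,:,::-1])
    for l in ["bottle_red","bottle_yellow","bottle_blue","tin","pad_red","pad_yellow","pad_blue","scale","mat","jar"]:
        if c=="wrist": continue
        print(c,l,[(np.round(d["location"],1),round(d["confidence"],2)) for d in manip.boxes_of(c,l)][:2])
print(manip.sense())
E
```

```text
pics
scene {'fx': 437.96505208371644, 'fy': 437.96505208371644, 'cx': 318.1638087442823, 'cy': 236.19889689965026, 'origin': array([ 919.325, -481.226,  820.287]), 'attitude': array([0.893, 0.317, 0.098, 0.305])}
scene bottle_red [(array([561.6, -27.6,  85.4]), 0.75)]
scene bottle_yellow [(array([635.4, -73.7,  85.5]), 0.72)]
scene bottle_blue [(array([610.4,  51.3,  90.1]), 0.75), (array([703.9, 178.1,  47.6]), 0.65)]
scene tin [(array([627.2,  -1.4,  57.6]), 0.64)]
scene pad_red []
scene pad_yellow [(array([641.3, -81.9,   2. ]), 0.48)]
scene pad_blue [(array([627.2,  65.7,   8.5]), 0.47)]
scene scale [(array([ 472.1, -340.4,   40.8]), 0.69)]
scene mat []
scene jar [(array([709.3, 179.4,  52.5]), 0.92)]
side {'fx': 482.62196946304425, 'fy': 482.62196946304425, 'cx': 317.3813172388272, 'cy': 248.9253096578661, 'origin': array([ 442.19 , -629.131,  773.247]), 'attitude': array([ 0.929,  0.362, -0.037, -0.074])}
side bottle_red [(array([545.7, -28.3,  87.3]), 0.8)]
side bottle_yellow [(array([624.9, -77.8,  86.7]), 0.71)]
side bottle_blue [(array([593.5,  44.6,  94. ]), 0.64)]
side ti
[... 409 characters left out ...]
,  50.5]), 0.95)]
wrist {'fx': 416.0579501675307, 'fy': 416.0579501675307, 'cx': 318.19107776212013, 'cy': 238.64604889361854, 'origin': array([158.665, 505.677, 373.399]), 'attitude': array([ 0.834, -0.113, -0.072,  0.535])}
{'time_s': 1.15, 'joint_positions': array([ 0.985,  0.263, -0.048,  1.259, -0.   ,  1.415]), 'joint_velocities': array([ 0.001,  0.001, -0.   ,  0.001,  0.   ,  0.001]), 'joint_torque': array([  0.   , -63.744,  38.477,   0.001,   0.   ,   0.   ]), 'eef_pos': array([219.26 , 477.019, 404.679]), 'eef_rot': array([-0.691,  0.691, -0.151,  0.151]), 'wrist_force': array([-0.818,  0.126, -0.142]), 'moment': array([-0.014, -0.007, -0.045]), 'gripper_width': 85.12014622570727}
```

View pics/scene0.png

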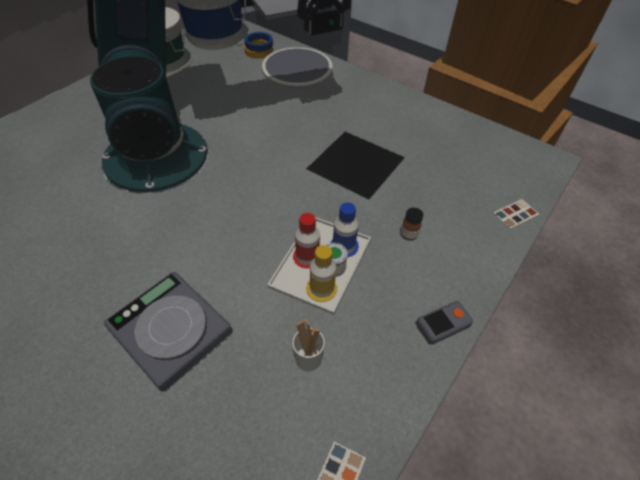

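View pics/side0.png

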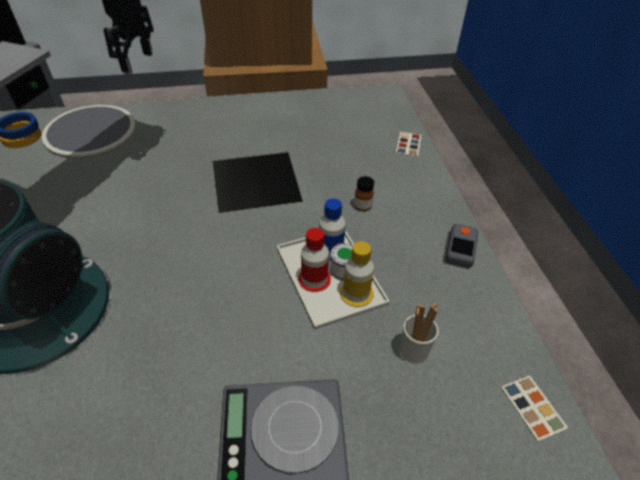

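View pics/wrist0.png

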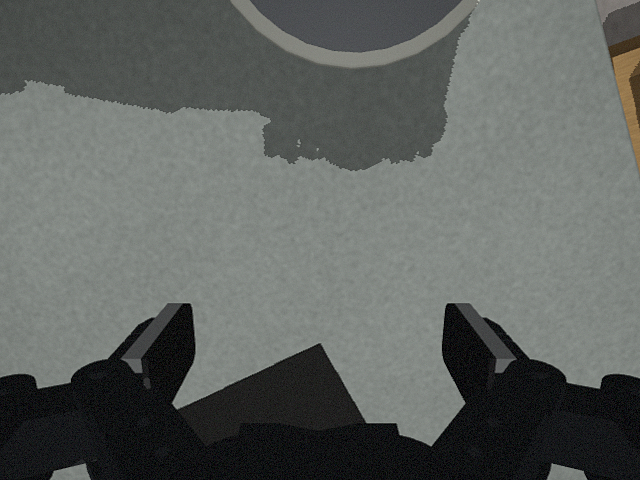

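```bash
cat > h.py <<'E'
from bench import manip
import cv2, numpy as np
from scipy.spatial.transform import Rotation as R
from scipy.optimize import least_squares
np.set_printoptions(precision=2,suppress=True)
def Rq(q): return R.from_quat(np.r_[q[1:],q[0]]).as_matrix()
def proj(m,P):
    p=(np.atleast_2d(P)-m["origin"])@Rq(m["attitude"])
    return np.c_[m["cx"]+m["fx"]*p[:,0]/-p[:,2], m["cy"]+m["fy"]*(-p[:,1])/-p[:,2]]
def back(m,uv,z):
    uv=np.atleast_2d(uv).astype(float)
    d=np.c_[(uv[:,0]-m["cx"])/m["fx"],-(uv[:,1]-m["cy"])/m["fy"],-np.ones(len(uv))]@Rq(m["attitude"]).T
    return m["origin"]+d*((z-m["origin"][2])/d[:,2])[:,None]
def circ(x,y,z,r,n=60):
    t=np.linspace(0,2*np.pi,n,endpoint=False); return np.c_[x+r*np.cos(t),y+r*np.sin(t),z+0*t]
def hullc(m,pts):
    h=cv2.convexHull(proj(m,pts).astype(np.float32)); M=cv2.moments(h); return np.array([M["m10"],M["m01"]])/M["m00"]
def fitcyl(m,c,z0,z1,r,x0):
    return least_squares(lambda p:hullc(m,np.r_[circ(*p,z0,r),circ(*p,z1,r)])-c,x0).x
def blob(mask,near=None,rad=60):
    n,l,s,c=cv2.connectedComponentsWithStats(mask.astype(np.uint8))
    best=max(range(1,n),key=lambda i:s[i,4] if near is None or np.linalg.norm(c[i]-near)<rad else -1)
    return l==best,c[best],s[best]
def hsvm(im,h0,h1,s=120,v=60):
    H=cv2.cvtColor(im,cv2.COLOR_RGB2HSV); h=H[...,0].astype(int)
    hm=(h>=h0)&(h<=h1) if h0<=h1 else (h>=h0)|(h<=h1)
    return hm&(H[...,1]>=s)&(H[...,2]>=v)
HUE=dict(red=(172,6),yellow=(20,30),blue=(108,124))
E
python3 - <<'E'
from h import *
s=manip.sense();print(Rq(s["eef_rot"]))
g={"red":(560,-28),"yellow":(635,-78),"blue":(600,48)}
for c in ["scene","side"]:
    m=manip.camera_model(c); im=cv2.cvtColor(cv2.imread(f"pics/{c}0.png"),cv2.COLOR_BGR2RGB)
    for k,p in g.items():
        uv=proj(m,[*p,122])[0]
        b,cc,st=blob(hsvm(im,*HUE[k],100,50),uv,25)
        print(c,k,uv,cc,st,fitcyl(m,cc,107,137,17,p))
    # scale pan: bright ring; tray, mat
    for l in ["mat","jar","tin","scale"]:
        manip.capture(c)
        for d in manip.outline_of(c,l)[:1]:
            k=d["mask"]; cs,_=cv2.findContours(k.astype(np.uint8),0,2); q=max(cs,key=cv2.contourArea)
            print(c,l,d["confidence"],k.sum())
            rect=cv2.approxPolyDP(q,0.04*cv2.arcLength(q,True),True)[:,0]
            if l=="mat": print(back(m,rect,3)[:,:2])
            if l=="scale": print(rect, back(m,rect,40)[:,:2])
            if l=="tin": print(k.nonzero()[1].mean(),k.nonzero()[0].mean())
            if l=="jar":
                cc=np.array(k.nonzero()[::-1]).mean(1);print(cc,fitcyl(m,cc,0,75,22,(705,178)))
    w=hsvm(im,35,80,100,40); b,cc,_=blob(w,proj(m,[620,-5,56])[0],20); print("green",cc,_,back(m,cc,56))
E
```

```text
[[ 0.91  0.    0.42]
 [-0.42 -0.    0.91]
 [ 0.   -1.   -0.  ]]
scene red [306.25 229.53] [307.  222.3] [299 213  17  20 280] [551.22 -18.77]
scene yellow [320.59 263.39] [322.95 255.46] [315 245  17  22 309] [628.95 -76.88]
scene blue [343.21 216.83] [347.07 211.62] [340 202  16  20 258] [598.02  65.  ]
scene mat 0.86 3429
[[356.94 409.32]
 [365.13 222.  ]
 [560.62 232.37]
 [548.62 425.87]]
scene jar 0.68 552
[411.67 223.61] [701.08 193.38]
scene tin 0.93 410
339.17317073170733 257.6439024390244
scene scale 0.96 8141
[[175 272]
 [105 322]
 [160 390]
 [231 332]] [[ 370.99 -239.64]
 [ 354.07 -402.18]
 [ 542.8  -424.46]
 [ 562.85 -267.06]]
green [335.42 252.44] [331 248  10  10  81] [[616.     3.23  56.  ]]
side red [321.53 244.  ] [314.62 238.31] [306 227  19  24 370] [548.31 -26.27]
side yellow [367.24 259.46] [361.05 252.46] [352 241  20  24 383] [627.69 -59.79]
side blue [335.02 213.95] [332.69 208.33] [325 198  17  22 310] [600.  48.]
side mat 0.83 4248
[[550.23 425.9 ]
 [353.28 419.26]
 [360.95 221.76]
 [559.79 231.14]]
side jar 0.79 640
[364.14 192.88] [700.52 194.71]
side tin 0.92 529
339.5916824196597 259.2495274102079
side scale 0.76 11989
[[337 381]
 [226 386]
 [216 479]
 [348 479]] [[ 547.48 -262.07]
 [ 366.68 -242.52]
 [ 347.22 -384.63]
 [ 533.91 -414.7 ]]
green [344.86 253.23] [338 248  14  11 122] [[613.93   0.87  56.  ]]
```

```bash
python3 - <<'E'
import cv2,numpy as np
a=cv2.imread("pics/scene0.png");b=cv2.imread("pics/side0.png")
cv2.imwrite("pics/z1.png",np.hstack([cv2.resize(a[190:320,250:390],None,fx=2.8,fy=2.8,interpolation=2),cv2.resize(b[190:320,260:400],None,fx=2.8,fy=2.8,interpolation=2)]))
cv2.imwrite("pics/z2.png",np.hstack([cv2.resize(a[265:390,95:235],None,fx=2.8,fy=2.8,interpolation=2),cv2.resize(b[370:480,210:350],None,fx=2.8,fy=350/110,interpolation=2)]))
E
sed -i 's/-c,x0).x/-c,x0,diff_step=0.02).x/' h.py
python3 - <<'E'
from h import *
s=manip.sense();M=Rq(s["eef_rot"]);print(np.degrees(np.arctan2(M[1,0],M[0,0])))
g={"red":(560,-28),"yellow":(635,-78),"blue":(600,48)}
for c in ["scene","side"]:
    m=manip.camera_model(c); im=cv2.cvtColor(cv2.imread(f"pics/{c}0.png"),cv2.COLOR_BGR2RGB)
    for k,p in g.items():
        uv=proj(m,[*p,122])[0]
        b,cc,st=blob(hsvm(im,*HUE[k],100,50),uv,25)
        print(c,k,cc,fitcyl(m,cc,107,137,17,p))
    # pan edge fit overlays
    v=im.copy()
E
```

```text
-24.683009498585292
scene red [307.  222.3] [549.17 -11.71]
scene yellow [322.95 255.46] [627.23 -60.  ]
scene blue [347.07 211.62] [597.99  65.13]
side red [314.62 238.31] [549.64 -11.8 ]
side yellow [361.05 252.46] [627.69 -59.79]
side blue [332.69 208.33] [598.44  64.56]
```

View pics/z1.png

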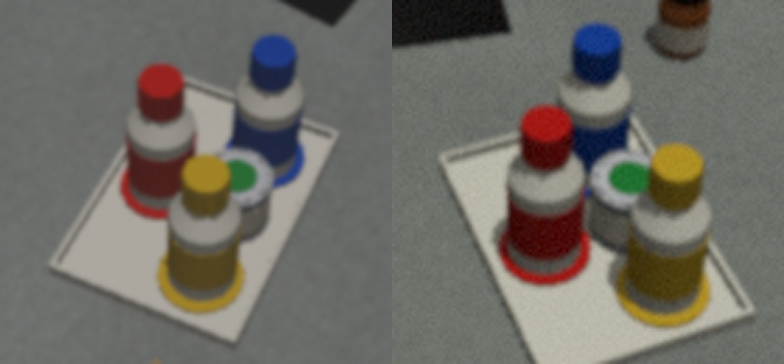

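View pics/z2.png

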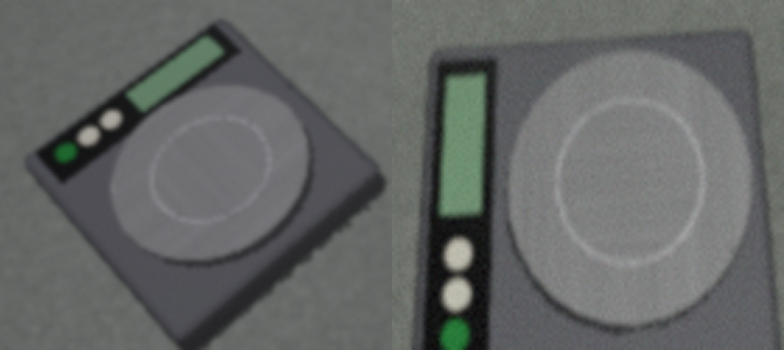

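Request:
arm_command:
  series:
    - {"roll": -8.2, "dp": [0, 0, 0]}
    - {"roll": -8.2, "dp": [0, 0, 0]}
    - {"roll": -8.28, "dp": [0, 0, 0]}
    - {"dp": [2.5, 0, -4.0], "roll": 0}
    - {"dp": [2.5, 0, -4.0], "roll": 0}
  claw: -0.4

```text
time_s: 2.45
eef_pos: [269.3, 396.5, 404.4]
eef_rot: [-0.707, 0.707, 0.001, -0.001]
wrist_force: [0.3, -0.3, -0.7]
gripper_width: 60.0
```

Request:
arm_command:
  series:
    - {"roll": 0, "dp": [2.5, 0, -4.0]}
    - {"roll": 0, "dp": [2.5, 0, -4.0]}
    - {"roll": 0, "dp": [2.5, 0, -4.0]}
    - {"dp": [2.5, 0, -4.0], "roll": 0}
    - {"dp": [2.5, 0, -4.0], "roll": 0}

```text
time_s: 2.95
eef_pos: [394.8, 195.2, 404.9]
eef_rot: [0.707, -0.707, -0.0, -0.0]
wrist_force: [1.1, -0.1, -0.4]
gripper_width: 59.6
```

```bash
cat >> h.py <<'E'
def st(tgt=None):
    s=manip.sense(); M=Rq(s["eef_rot"]); p=s["eef_pos"]
    print("t",round(s["time_s"],2),"tcp",p,"yaw",round(np.degrees(np.arctan2(M[1,0],M[0,0])),2),"tilt",round(np.degrees(np.arccos(-M[2,1])),2),"w",round(s["gripper_width"],1),"F",s["wrist_force"])
    if tgt is not None: print("dp cm",M.T@(np.array(tgt)-p)/10)
E
python3 -c "
from h import *
print(manip.hold_point_z); st((549.4,-11.8,380))"
```

```text
154.70000000000002
t 2.95 tcp [394.79 195.22 404.9 ] yaw 0.0 tilt 0.04 w 59.6 F [ 1.07 -0.13 -0.36]
dp cm [ 15.46   2.49 -20.7 ]
```

Request:
arm_command:
  series:
    - {"roll": 0, "dp": [2.58, 0.2, -3.45]}
    - {"roll": 0, "dp": [2.58, 0.2, -3.45]}
    - {"roll": 0, "dp": [2.58, 0.2, -3.45]}
    - {"roll": 0, "dp": [2.58, 0.2, -3.45]}
    - {"roll": 0, "dp": [2.58, 0.2, -3.45]}

```text
time_s: 3.45
eef_pos: [524.0, 22.8, 394.7]
eef_rot: [0.707, -0.707, 0.0, -0.0]
wrist_force: [0.5, 0.9, 0.3]
gripper_width: 59.8
```

Request:
arm_command:
  series:
    - {"roll": 0, "dp": [2.0, 0.2, -2.5]}
    - {"roll": 0, "dp": [0.56, 0, -0.95]}
    - {"roll": 0, "dp": [0, 0, 0]}
    - {"roll": 0, "dp": [0, 0, 0]}
    - {"roll": 0, "dp": [0, 0, 0]}

```text
time_s: 3.95
eef_pos: [548.1, -8.9, 393.0]
eef_rot: [0.707, -0.707, -0.0, 0.0]
wrist_force: [-1.4, 0.2, 1.3]
gripper_width: 60.0
```

```bash
python3 -c "
from h import *
m=manip.camera_model('wrist');im=manip.capture('wrist');cv2.imwrite('pics/w1.png',im[:,:,::-1])
st((549.4,-11.8,278))
for k,p in dict(red=(549.4,-11.8),yellow=(627.4,-59.9),blue=(598.2,64.8)).items():
  print(k,proj(m,[*p,137]))"
```

```text
t 4.0 tcp [548.18  -8.91 393.05] yaw 0.07 tilt 0.02 w 59.8 F [-0.51  0.21  0.15]
dp cm [ 0.12 11.51 -0.29]
red [[311.92 249.36]]
yellow [[233.93 370.98]]
blue [[440.85 327.96]]
```

View pics/w1.png

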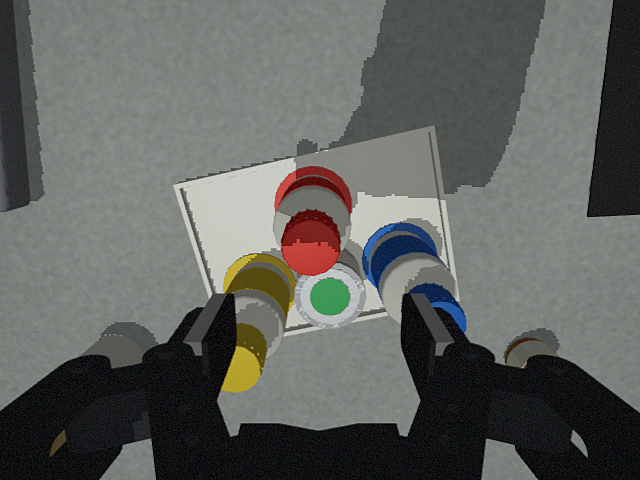

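Request:
arm_command:
  series:
    - {"roll": 0, "dp": [0.12, 3.0, -0.29]}
    - {"roll": 0, "dp": [0, 3.0, 0]}
    - {"roll": 0, "dp": [0, 2.5, 0]}
    - {"roll": 0, "dp": [0, 2.0, 0]}
    - {"roll": 0, "dp": [0, 1.0, 0]}

```text
time_s: 4.5
eef_pos: [549.3, -12.0, 276.5]
eef_rot: [0.707, -0.707, 0.0, 0.001]
wrist_force: [-0.0, -0.6, 0.6]
gripper_width: 60.0
```

Request:
arm_command:
  series:
    - {"roll": 0, "dp": [0, 0, 0]}
    - {"roll": 0, "dp": [0, 0, 0]}
    - {"roll": 0, "dp": [0, 0, 0]}
    - {"roll": 0, "dp": [0, 0, 0]}
    - {"roll": 0, "dp": [0, 0, 0]}
  claw: 1

```text
time_s: 5.0
eef_pos: [550.3, -12.9, 278.7]
eef_rot: [-0.707, 0.707, 0.001, 0.001]
wrist_force: [-1.0, -0.2, 6.0]
gripper_width: 32.7
```

```bash
python3 -c "
from h import *
im=manip.capture('wrist');cv2.imwrite('pics/w2.png',im[:,:,::-1])
st((549.4,-11.8,278))
"
```

```text
t 5.05 tcp [550.32 -12.9  278.64] yaw -0.0 tilt 0.1 w 32.4 F [-0.73  1.26  7.39]
dp cm [-0.09  0.06  0.11]
```

View pics/w2.png

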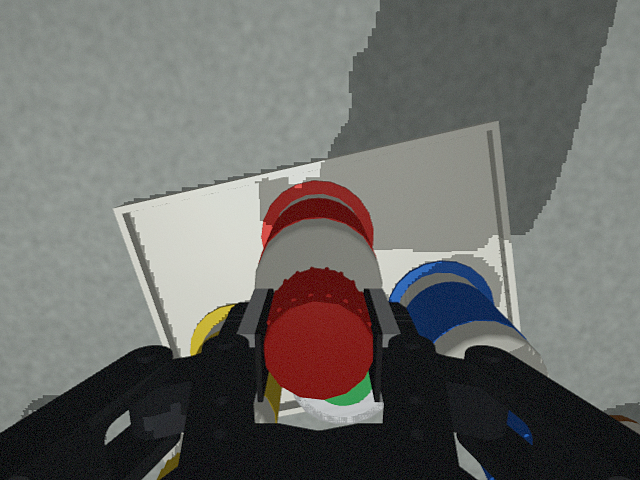

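Request:
arm_command:
  series:
    - {"roll": 0, "dp": [0, -0.5, 0]}
    - {"roll": 0, "dp": [0, -1.0, 0]}
    - {"roll": 0, "dp": [0, -1.5, 0]}
    - {"roll": 0, "dp": [0, -2, 0]}
    - {"roll": 0, "dp": [0, -1, 0]}

```text
time_s: 5.55
eef_pos: [550.2, -12.9, 339.6]
eef_rot: [-0.707, 0.707, 0.001, 0.001]
wrist_force: [0.5, -0.3, -4.1]
gripper_width: 32.5
```

```bash
python3 -c "
from h import *
st((415,285,338))
im=manip.capture('side');cv2.imwrite('pics/s2.png',cv2.resize(im[150:350,200:450,::-1],None,fx=2.5,fy=2.5))
"
```

```text
t 5.55 tcp [550.18 -12.94 339.63] yaw -0.01 tilt 0.1 w 32.5 F [ 0.5  -0.3  -4.09]
dp cm [-13.52   0.13  29.79]
```

View pics/s2.png

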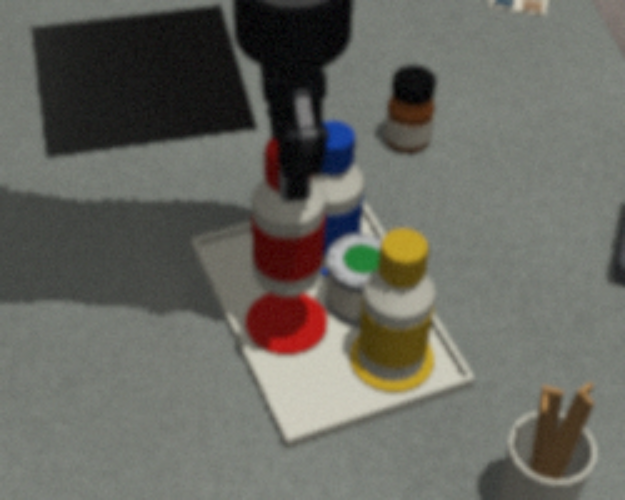

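Request:
arm_command:
  series:
    - {"roll": 0, "dp": [-0.6, 0, 1.3]}
    - {"roll": 0, "dp": [-1.2, 0, 2.6]}
    - {"roll": 0, "dp": [-1.7, 0, 3.8]}
    - {"roll": 0, "dp": [-1.8, 0, 4.0]}
    - {"roll": 0, "dp": [-1.8, 0, 4.0]}

```text
time_s: 6.1
eef_pos: [477.4, 145.8, 336.9]
eef_rot: [0.707, -0.707, 0.001, 0.0]
wrist_force: [1.1, -0.0, -3.8]
gripper_width: 32.7
```

Request:
arm_command:
  series:
    - {"roll": 0, "dp": [-1.8, 0, 4.0]}
    - {"roll": 0, "dp": [-1.8, 0, 4.0]}
    - {"roll": 0, "dp": [-1.5, 0, 3.4]}
    - {"roll": 0, "dp": [-0.9, 0, 1.9]}
    - {"roll": 0, "dp": [-0.42, 0, 0.8]}

```text
time_s: 6.6
eef_pos: [413.1, 286.9, 337.0]
eef_rot: [-0.707, 0.707, 0.0, -0.001]
wrist_force: [0.5, -0.8, -2.9]
gripper_width: 32.2
```

Request:
arm_command:
  series:
    - {"roll": 0, "dp": [0, 1.0, 0]}
    - {"roll": 0, "dp": [0, 2, 0]}
    - {"roll": 0, "dp": [0, 2, 0]}
    - {"roll": 0, "dp": [0, 0.5, 0]}
    - {"roll": 0, "dp": [0, 0.3, 0]}

```text
time_s: 7.1
eef_pos: [414.9, 284.4, 279.0]
eef_rot: [-0.707, 0.707, -0.001, -0.0]
wrist_force: [-0.0, -0.5, -4.0]
gripper_width: 32.4
```

```bash
python3 -c "
from h import *
st((415,285,275))
"
```

```text
t 7.1 tcp [414.94 284.37 278.96] yaw -0.06 tilt 0.08 w 32.4 F [-0.   -0.49 -3.98]
dp cm [0.01 0.4  0.06]
```

Request:
arm_command:
  series:
    - {"roll": 0, "dp": [0, 0.15, 0]}
    - {"roll": 0, "dp": [0, 0.15, 0]}
    - {"roll": 0, "dp": [0, 0.1, 0]}
    - {"roll": 0, "dp": [0, 0.1, 0]}
    - {"roll": 0, "dp": [0, 0, 0]}

```text
time_s: 7.6
eef_pos: [414.8, 285.1, 274.8]
eef_rot: [0.707, -0.707, -0.0, -0.0]
wrist_force: [-0.8, -0.9, -3.8]
gripper_width: 32.5
```

Request:
arm_command:
  series:
    - {"roll": 0, "dp": [0, 0.1, 0]}
    - {"roll": 0, "dp": [0, 0.1, 0]}
    - {"roll": 0, "dp": [0, 0, 0]}
    - {"roll": 0, "dp": [0, 0, 0]}
    - {"roll": 0, "dp": [0, 0, 0]}

```text
time_s: 8.1
eef_pos: [415.1, 285.2, 274.6]
eef_rot: [0.707, -0.707, -0.001, -0.001]
wrist_force: [-6.2, -3.9, 27.0]
gripper_width: 32.5
```

Request:
arm_command:
  series:
    - {"roll": 0, "dp": [0, -0.1, 0]}
    - {"roll": 0, "dp": [0, 0, 0]}
    - {"roll": 0, "dp": [0, 0, 0]}
    - {"roll": 0, "dp": [0, 0, 0]}
    - {"roll": 0, "dp": [0, 0, 0]}
  claw: -0.4

```text
time_s: 8.6
eef_pos: [414.9, 285.1, 273.6]
eef_rot: [-0.707, 0.707, -0.0, -0.0]
wrist_force: [0.2, -0.4, -0.0]
gripper_width: 60.0
```

Request:
arm_command:
  series:
    - {"roll": 0, "dp": [0, -1, 0]}
    - {"roll": 0, "dp": [0, -2, 0]}
    - {"roll": 0, "dp": [0, -3, 0]}
    - {"roll": 0, "dp": [0, -2, 0]}
    - {"roll": 0, "dp": [0, -1, 0]}

```text
time_s: 9.1
eef_pos: [415.0, 285.2, 365.9]
eef_rot: [0.708, -0.707, -0.001, -0.001]
wrist_force: [0.3, 0.2, -0.6]
gripper_width: 59.6
```

```bash
python3 -c "
from h import *
st((598.2,64.8,364))
im=manip.capture('side');cv2.imwrite('pics/s3.png',im[:,:,::-1])
"
```

```text
t 9.1 tcp [415.01 285.22 365.92] yaw -0.0 tilt 0.15 w 59.6 F [ 0.31  0.24 -0.56]
dp cm [ 18.32   0.21 -22.04]
```

View pics/s3.png

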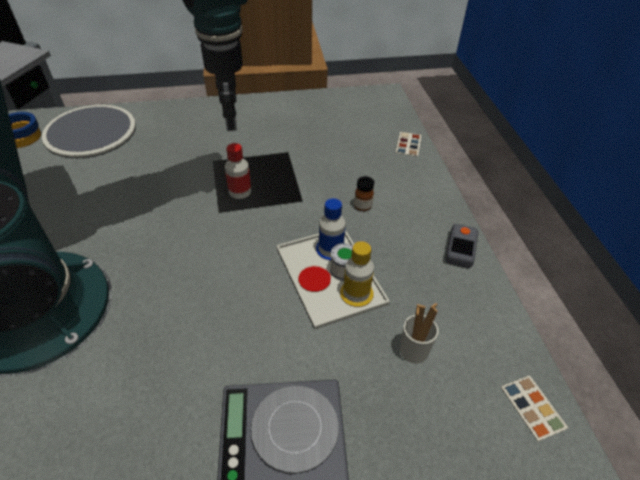

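Request:
arm_command:
  series:
    - {"roll": 0, "dp": [1.5, 0, -1.8]}
    - {"roll": 0, "dp": [3.0, 0, -3.6]}
    - {"roll": 0, "dp": [3.0, 0, -3.6]}
    - {"roll": 0, "dp": [3.0, 0, -3.6]}
    - {"roll": 0, "dp": [3.0, 0, -3.6]}

```text
time_s: 9.65
eef_pos: [550.6, 121.4, 363.0]
eef_rot: [-0.707, 0.707, -0.0, -0.0]
wrist_force: [-0.2, 1.4, 0.5]
gripper_width: 60.1
```

Request:
arm_command:
  series:
    - {"roll": 0, "dp": [2.5, 0, -3.0]}
    - {"roll": 0, "dp": [1.5, 0, -1.8]}
    - {"roll": 0, "dp": [0.8, 0, -1.0]}
    - {"roll": 0, "dp": [0, 0, 0]}
    - {"roll": 0, "dp": [0, 0, 0]}

```text
time_s: 10.15
eef_pos: [597.3, 65.8, 363.4]
eef_rot: [0.707, -0.707, 0.0, 0.0]
wrist_force: [-0.6, -0.3, 0.2]
gripper_width: 60.0
```

```bash
python3 -c "
from h import *
m=manip.camera_model('wrist');st((598.2,64.8,277))
im=manip.capture('wrist');cv2.imwrite('pics/w3.png',im[:,:,::-1])
print(proj(m,[598.2,64.8,137]))
for k,p in dict(red=(549.4,-11.8),yellow=(627.4,-59.9),blue=(598.2,64.8)).items():
  uv=proj(m,[*p,7])[0]; print(k,uv)
uv=proj(m,[549.4,-11.8,7])[0]
b,c,s=blob(hsvm(im,*HUE['red'],120,50),uv,40);print(c,s,back(m,c,7))
"
```

```text
t 10.15 tcp [597.27  65.81 363.41] yaw 0.02 tilt 0.05 w 60.0 F [-0.58 -0.32  0.2 ]
dp cm [ 0.1   8.64 -0.1 ]
[[314.83 266.51]]
red [215.92 150.4 ]
yellow [163.1  248.04]
blue [316.03 212.92]
[214.76 148.52] [ 171  104   88   90 6136] [[547.99 -12.6    7.  ]]
```

View pics/w3.png

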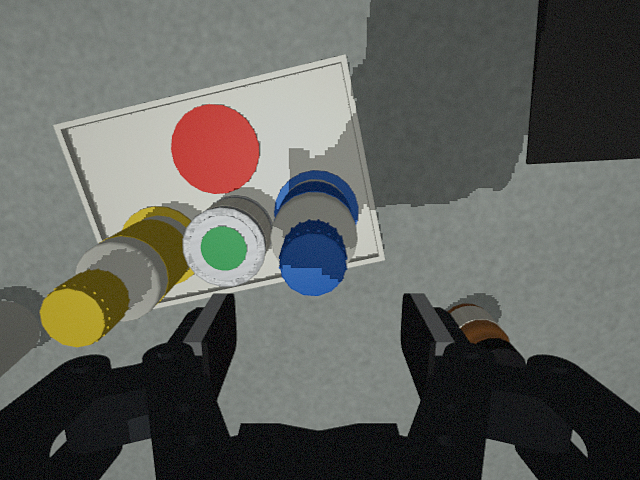

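Request:
arm_command:
  series:
    - {"roll": 0, "dp": [0, 2.5, -0.1]}
    - {"roll": 0, "dp": [0, 2.5, 0]}
    - {"roll": 0, "dp": [0, 2.0, 0]}
    - {"roll": 0, "dp": [0, 1.2, 0]}
    - {"roll": 0, "dp": [0, 0.3, 0]}

```text
time_s: 10.7
eef_pos: [597.1, 64.9, 277.9]
eef_rot: [0.707, -0.707, 0.0, 0.001]
wrist_force: [0.1, 0.7, 0.1]
gripper_width: 59.6
```

Request:
arm_command:
  series:
    - {"roll": 0, "dp": [0, 0, 0]}
    - {"roll": 0, "dp": [0, 0, 0]}
    - {"roll": 0, "dp": [0, 0, 0]}
    - {"roll": 0, "dp": [0, 0, 0]}
    - {"roll": 0, "dp": [0, 0, 0]}
  claw: 1

```text
time_s: 11.2
eef_pos: [598.1, 64.1, 279.8]
eef_rot: [-0.707, 0.707, 0.001, 0.001]
wrist_force: [-0.3, -0.4, 6.7]
gripper_width: 32.4
```

Request:
arm_command:
  series:
    - {"roll": 0, "dp": [0, -0.5, 0]}
    - {"roll": 0, "dp": [0, -1, 0]}
    - {"roll": 0, "dp": [0, -1.5, 0]}
    - {"roll": 0, "dp": [0, -2, 0]}
    - {"roll": 0, "dp": [0, -1, 0]}

```text
time_s: 11.7
eef_pos: [598.0, 64.1, 340.8]
eef_rot: [-0.707, 0.707, 0.001, 0.001]
wrist_force: [0.5, 0.6, -2.7]
gripper_width: 32.5
```

```bash
python3 -c "
from h import *
st((457,368,337))
"
```

```text
t 11.7 tcp [598.02  64.13 340.82] yaw -0.0 tilt 0.12 w 32.5 F [ 0.48  0.56 -2.65]
dp cm [-14.1    0.35  30.39]
```

Request:
arm_command:
  series:
    - {"roll": 0, "dp": [-0.6, 0, 1.3]}
    - {"roll": 0, "dp": [-1.2, 0, 2.6]}
    - {"roll": 0, "dp": [-1.7, 0, 3.7]}
    - {"roll": 0, "dp": [-1.9, 0, 4.1]}
    - {"roll": 0, "dp": [-1.9, 0, 4.1]}

```text
time_s: 12.2
eef_pos: [523.3, 223.8, 338.1]
eef_rot: [-0.707, 0.707, -0.0, -0.0]
wrist_force: [0.6, -0.1, -2.9]
gripper_width: 32.5
```

Request:
arm_command:
  series:
    - {"roll": 0, "dp": [-1.9, 0, 4.1]}
    - {"roll": 0, "dp": [-1.9, 0, 4.1]}
    - {"roll": 0, "dp": [-1.6, 0, 3.5]}
    - {"roll": 0, "dp": [-1.0, 0, 2.1]}
    - {"roll": 0, "dp": [-0.4, 0, 0.8]}

```text
time_s: 12.7
eef_pos: [455.0, 370.2, 338.0]
eef_rot: [-0.707, 0.707, 0.001, -0.001]
wrist_force: [0.0, -0.6, -2.6]
gripper_width: 32.6
```

Request:
arm_command:
  series:
    - {"roll": 0, "dp": [0, 1.0, 0]}
    - {"roll": 0, "dp": [0, 2, 0]}
    - {"roll": 0, "dp": [0, 2, 0]}
    - {"roll": 0, "dp": [0, 0.7, 0]}
    - {"roll": 0, "dp": [0, 0.3, 0]}

```text
time_s: 13.2
eef_pos: [457.0, 367.2, 277.7]
eef_rot: [-0.707, 0.707, -0.001, -0.0]
wrist_force: [0.1, 0.1, -2.2]
gripper_width: 32.9
```

```bash
python3 -c "
from h import *
st((457,368,275))
"
```

```text
t 13.2 tcp [456.98 367.23 277.72] yaw -0.06 tilt 0.1 w 32.9 F [ 0.13  0.08 -2.16]
dp cm [0.   0.27 0.08]
```

Request:
arm_command:
  series:
    - {"roll": 0, "dp": [0, 0.1, 0]}
    - {"roll": 0, "dp": [0, 0.1, 0]}
    - {"roll": 0, "dp": [0, 0.05, 0]}
    - {"roll": 0, "dp": [0, 0, 0]}
    - {"roll": 0, "dp": [0, 0, 0]}

```text
time_s: 13.7
eef_pos: [456.9, 368.2, 276.5]
eef_rot: [0.707, -0.707, -0.0, -0.0]
wrist_force: [0.1, 0.9, -3.2]
gripper_width: 32.6
```

Request:
arm_command:
  series:
    - {"roll": 0, "dp": [0, 0.1, 0]}
    - {"roll": 0, "dp": [0, 0.05, 0]}
    - {"roll": 0, "dp": [0, 0, 0]}
    - {"roll": 0, "dp": [0, 0, 0]}
    - {"roll": 0, "dp": [0, 0, 0]}

```text
time_s: 14.2
eef_pos: [457.0, 368.2, 275.8]
eef_rot: [0.707, -0.707, -0.001, -0.001]
wrist_force: [-2.1, -3.2, 11.4]
gripper_width: 32.5
```

Contact; release, retreat, go to yellow.

Request:
arm_command:
  series:
    - {"roll": 0, "dp": [0, 0, 0]}
    - {"roll": 0, "dp": [0, 0, 0]}
    - {"roll": 0, "dp": [0, 0, 0]}
    - {"roll": 0, "dp": [0, 0, 0]}
    - {"roll": 0, "dp": [0, 0, 0]}
  claw: -0.4

```text
time_s: 14.7
eef_pos: [456.8, 368.1, 274.6]
eef_rot: [-0.707, 0.707, -0.0, -0.0]
wrist_force: [0.5, -0.2, 0.5]
gripper_width: 59.8
```

Request:
arm_command:
  series:
    - {"roll": 0, "dp": [0, -1, 0]}
    - {"roll": 0, "dp": [0, -2, 0]}
    - {"roll": 0, "dp": [0, -3, 0]}
    - {"roll": 0, "dp": [0, -2, 0]}
    - {"roll": 0, "dp": [0, -1, 0]}

```text
time_s: 15.2
eef_pos: [457.0, 368.2, 367.1]
eef_rot: [0.708, -0.707, -0.001, -0.001]
wrist_force: [0.6, 0.5, 0.2]
gripper_width: 59.9
```

```bash
python3 -c "
from h import *
st((627,-59.9,364))
im=manip.capture('side');cv2.imwrite('pics/s4.png',im[100:340,150:450,::-1])
"
```

```text
t 15.2 tcp [456.98 368.23 367.12] yaw -0.0 tilt 0.16 w 59.9 F [0.55 0.53 0.24]
dp cm [ 17.     0.29 -42.81]
```

View pics/s4.png

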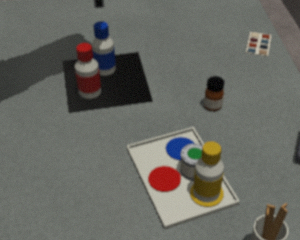

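Request:
arm_command:
  series:
    - {"roll": 0, "dp": [0.9, 0, -2.2]}
    - {"roll": 0, "dp": [1.7, 0, -4.3]}
    - {"roll": 0, "dp": [1.7, 0, -4.3]}
    - {"roll": 0, "dp": [1.7, 0, -4.3]}
    - {"roll": 0, "dp": [1.7, 0, -4.3]}

```text
time_s: 15.75
eef_pos: [534.0, 172.4, 364.0]
eef_rot: [-0.707, 0.707, -0.0, -0.0]
wrist_force: [1.6, 0.4, 1.3]
gripper_width: 60.1
```

Request:
arm_command:
  series:
    - {"roll": 0, "dp": [1.7, 0, -4.3]}
    - {"roll": 0, "dp": [1.7, 0, -4.3]}
    - {"roll": 0, "dp": [1.7, 0, -4.3]}
    - {"roll": 0, "dp": [1.7, 0, -4.3]}
    - {"roll": 0, "dp": [1.5, 0, -3.7]}

```text
time_s: 16.25
eef_pos: [617.2, -37.2, 363.9]
eef_rot: [0.707, -0.707, 0.001, 0.0]
wrist_force: [0.4, 1.1, 0.7]
gripper_width: 59.5
```

Request:
arm_command:
  series:
    - {"roll": 0, "dp": [0.7, 0, -2.0]}
    - {"roll": 0, "dp": [0, 0, -0.4]}
    - {"roll": 0, "dp": [0, 0, 0]}
    - {"roll": 0, "dp": [0, 0, 0]}
    - {"roll": 0, "dp": [0, 0, 0]}

```text
time_s: 16.75
eef_pos: [623.5, -57.6, 364.8]
eef_rot: [0.707, -0.707, -0.0, 0.001]
wrist_force: [-0.8, -0.6, -0.0]
gripper_width: 59.8
```

```bash
python3 -c "
from h import *
m=manip.camera_model('wrist');st((627,-59.9,277))
im=manip.capture('wrist');cv2.imwrite('pics/w4.png',im[:,:,::-1])
print(proj(m,[627.4,-59.9,137]))
for k,p in dict(red=(549.4,-11.8),blue=(598.2,64.8)).items():
  uv=proj(m,[*p,7])[0]
  b,c,s=blob(hsvm(im,*HUE[k],120,40),uv,40);print(k,c,s,back(m,c,7))
"
```

```text
t 16.75 tcp [623.5  -57.57 364.82] yaw 0.08 tilt 0.01 w 59.8 F [-0.83 -0.64 -0.01]
dp cm [ 0.35  8.78 -0.24]
[[312.28 270.78]]
red [376.63 112.6 ] [ 332   66   90   94 6484] [[548.12 -13.09   7.  ]]
blue [474.54 176.72] [ 431  136   86   86 4617] [[596.03  65.34   7.  ]]
```

View pics/w4.png

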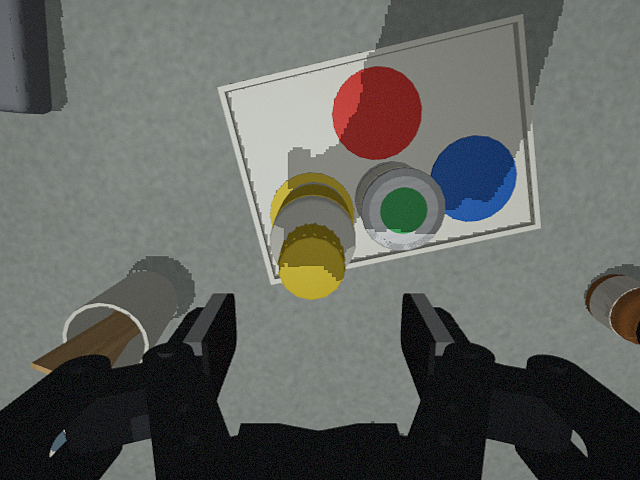

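Request:
arm_command:
  series:
    - {"roll": 0, "dp": [0.25, 2.5, -0.24]}
    - {"roll": 0, "dp": [0, 2.5, 0]}
    - {"roll": 0, "dp": [0, 2.0, 0]}
    - {"roll": 0, "dp": [0, 1.2, 0]}
    - {"roll": 0, "dp": [0, 0.4, 0]}

```text
time_s: 17.3
eef_pos: [626.0, -60.7, 277.8]
eef_rot: [0.707, -0.707, 0.0, 0.001]
wrist_force: [0.8, 0.9, -0.2]
gripper_width: 59.6
```

Request:
arm_command:
  series:
    - {"roll": 0, "dp": [0, 0, 0]}
    - {"roll": 0, "dp": [0, 0, 0]}
    - {"roll": 0, "dp": [0, 0, 0]}
    - {"roll": 0, "dp": [0, 0, 0]}
    - {"roll": 0, "dp": [0, 0, 0]}
  claw: 1

```text
time_s: 17.8
eef_pos: [626.7, -61.2, 279.9]
eef_rot: [-0.707, 0.707, 0.001, 0.001]
wrist_force: [0.3, 0.8, 6.7]
gripper_width: 32.6
```

Request:
arm_command:
  series:
    - {"roll": 0, "dp": [0, -0.5, 0]}
    - {"roll": 0, "dp": [0, -1, 0]}
    - {"roll": 0, "dp": [0, -1.5, 0]}
    - {"roll": 0, "dp": [0, -2, 0]}
    - {"roll": 0, "dp": [0, -2, 0]}

```text
time_s: 18.3
eef_pos: [626.1, -61.3, 350.0]
eef_rot: [-0.707, 0.707, -0.0, -0.0]
wrist_force: [1.4, -1.2, -3.5]
gripper_width: 32.7
```

```bash
python3 -c "
from h import *
st((504,290,347))
"
```

```text
t 18.3 tcp [626.15 -61.31 349.96] yaw -0.01 tilt 0.02 w 32.7 F [ 1.35 -1.17 -3.51]
dp cm [-12.22   0.3   35.13]
```

Request:
arm_command:
  series:
    - {"roll": 0, "dp": [-0.4, 0, 1.2]}
    - {"roll": 0, "dp": [-0.9, 0, 2.6]}
    - {"roll": 0, "dp": [-1.3, 0, 3.8]}
    - {"roll": 0, "dp": [-1.5, 0, 4.3]}
    - {"roll": 0, "dp": [-1.5, 0, 4.3]}

```text
time_s: 18.8
eef_pos: [569.0, 102.5, 348.2]
eef_rot: [0.707, -0.707, 0.001, 0.0]
wrist_force: [1.0, 0.5, -2.6]
gripper_width: 32.6
```

Request:
arm_command:
  series:
    - {"roll": 0, "dp": [-1.5, 0, 4.3]}
    - {"roll": 0, "dp": [-1.5, 0, 4.3]}
    - {"roll": 0, "dp": [-1.5, 0, 4.3]}
    - {"roll": 0, "dp": [-1.1, 0, 3.2]}
    - {"roll": 0, "dp": [-0.7, 0, 2.0]}

```text
time_s: 19.3
eef_pos: [505.4, 284.2, 348.2]
eef_rot: [0.707, -0.707, -0.0, 0.001]
wrist_force: [1.0, -0.2, -4.3]
gripper_width: 32.6
```

Request:
arm_command:
  series:
    - {"roll": 0, "dp": [-0.3, 1.0, 0.8]}
    - {"roll": 0, "dp": [0, 2, 0]}
    - {"roll": 0, "dp": [0, 2, 0]}
    - {"roll": 0, "dp": [0, 1.2, 0]}
    - {"roll": 0, "dp": [0, 0.6, 0]}

```text
time_s: 19.8
eef_pos: [504.0, 289.3, 279.2]
eef_rot: [-0.707, 0.707, -0.001, -0.001]
wrist_force: [0.7, -0.3, -3.1]
gripper_width: 32.5
```

```bash
python3 -c "
from h import *
st((504,290,276))
"
```

```text
t 19.8 tcp [503.96 289.3  279.18] yaw -0.03 tilt 0.12 w 32.5 F [ 0.68 -0.35 -3.13]
dp cm [0.01 0.32 0.07]
```

Request:
arm_command:
  series:
    - {"roll": 0, "dp": [0, 0.15, 0]}
    - {"roll": 0, "dp": [0, 0.15, 0]}
    - {"roll": 0, "dp": [0, 0.1, 0]}
    - {"roll": 0, "dp": [0, 0, 0]}
    - {"roll": 0, "dp": [0, 0, 0]}

```text
time_s: 20.3
eef_pos: [504.4, 289.7, 277.0]
eef_rot: [0.707, -0.707, -0.0, -0.0]
wrist_force: [-0.5, 0.5, -3.8]
gripper_width: 32.4
```

Request:
arm_command:
  series:
    - {"roll": 0, "dp": [0, 0.1, 0]}
    - {"roll": 0, "dp": [0, 0.1, 0]}
    - {"roll": 0, "dp": [0, 0, 0]}
    - {"roll": 0, "dp": [0, 0, 0]}
    - {"roll": 0, "dp": [0, 0, 0]}

```text
time_s: 20.8
eef_pos: [504.5, 289.8, 275.9]
eef_rot: [0.707, -0.707, -0.001, -0.001]
wrist_force: [-2.4, -1.4, 10.4]
gripper_width: 32.6
```

Request:
arm_command:
  series:
    - {"roll": 0, "dp": [0, 0, 0]}
    - {"roll": 0, "dp": [0, 0, 0]}
    - {"roll": 0, "dp": [0, 0, 0]}
    - {"roll": 0, "dp": [0, 0, 0]}
    - {"roll": 0, "dp": [0, 0, 0]}
  claw: -0.4

```text
time_s: 21.3
eef_pos: [504.3, 289.7, 274.6]
eef_rot: [-0.707, 0.707, -0.0, 0.0]
wrist_force: [-0.6, -0.3, -1.2]
gripper_width: 59.8
```

Request:
arm_command:
  series:
    - {"roll": 0, "dp": [0, -1, 0]}
    - {"roll": 0, "dp": [0, -2, 0]}
    - {"roll": 0, "dp": [0, -3, 0]}
    - {"roll": 0, "dp": [0, -2, 0]}
    - {"roll": 0, "dp": [0, -1, 0]}

```text
time_s: 21.8
eef_pos: [504.5, 289.8, 367.1]
eef_rot: [0.707, -0.707, -0.001, -0.001]
wrist_force: [0.7, -0.1, -0.4]
gripper_width: 59.5
```

```bash
python3 -c "
from h import *
st((613,2.5,340))
for c in ['side','scene']:
  m=manip.camera_model(c); im=manip.capture(c);cv2.imwrite(f'pics/{c}5.png',im[:,:,::-1])
  for k,p in dict(red=(549,-12),yellow=(627,-60),blue=(598,65)).items():
    b,cc,s=blob(hsvm(im,*HUE[k],110,40),proj(m,[*p,7])[0],15); print(c,'pad',k,s[4],back(m,cc,7)[0])
  for k,p in dict(red=(415,285),yellow=(504,290),blue=(457,368)).items():
    b,cc,s=blob(hsvm(im,*HUE[k],100,40),proj(m,[*p,118])[0],12); print(c,'cap',k,s[4],fitcyl(m,cc,103,133,17,p))
  b,cc,s=blob(hsvm(im,35,80,100,40),proj(m,[613,2.5,56])[0],12); print('tin',s[4],back(m,cc,56)[0])
"
```

```text
t 21.8 tcp [504.48 289.81 367.08] yaw -0.0 tilt 0.15 w 59.5 F [ 0.71 -0.13 -0.42]
dp cm [ 10.85   2.71 -28.73]
side pad red 663 [549.68 -14.83   7.  ]
side pad yellow 705 [626.6  -63.91   7.  ]
side pad blue 324 [590.51  68.48   7.  ]
side cap red 249 [414.51 285.12]
side cap yellow 242 [505.4  290.34]
side cap blue 199 [457.49 368.14]
tin 119 [613.42   1.39  56.  ]
scene pad red 530 [551.17 -14.02   7.  ]
scene pad yellow 630 [628.45 -62.75   7.  ]
scene pad blue 297 [601.74  73.44   7.  ]
scene cap red 195 [415.37 285.4 ]
scene cap yellow 212 [506.12 291.39]
scene cap blue 96 [464.69 366.54]
tin 105 [613.63   1.33  56.  ]
```

View pics/side5.png

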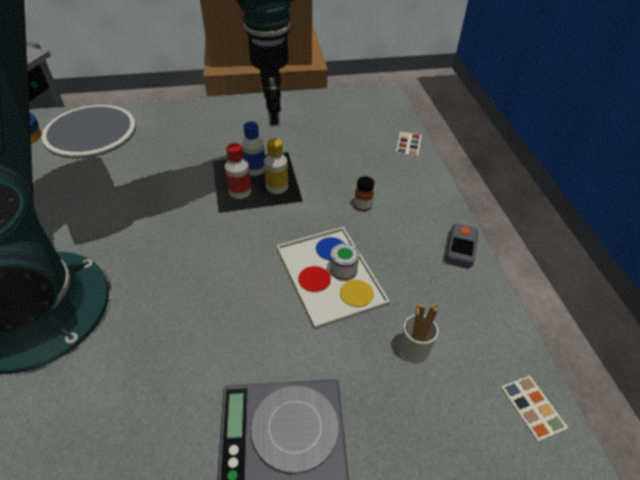

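Request:
arm_command:
  series:
    - {"roll": 0, "dp": [0.7, 0, -1.8]}
    - {"roll": 0, "dp": [1.6, 0, -4.2]}
    - {"roll": 0, "dp": [1.6, 0.3, -4.2]}
    - {"roll": 0, "dp": [1.6, 0.4, -4.2]}
    - {"roll": 0, "dp": [1.6, 1.0, -4.2]}
  claw: -1

```text
time_s: 22.4
eef_pos: [575.6, 102.0, 347.0]
eef_rot: [-0.707, 0.707, -0.0, -0.0]
wrist_force: [0.6, 1.2, 0.4]
gripper_width: 85.6
```

Request:
arm_command:
  series:
    - {"roll": 0, "dp": [1.6, 1, -4.2]}
    - {"roll": 0, "dp": [1.4, 0, -3.8]}
    - {"roll": 0, "dp": [0.8, 0, -2.2]}
    - {"roll": 0, "dp": [0, 0, 0]}
    - {"roll": 0, "dp": [0, 0, 0]}

```text
time_s: 22.9
eef_pos: [613.1, 1.5, 336.6]
eef_rot: [0.707, -0.707, 0.001, 0.0]
wrist_force: [0.1, -0.2, 0.2]
gripper_width: 85.3
```

```bash
python3 -c "
from h import *
m=manip.camera_model('wrist');st((613.5,1.5,184))
im=manip.capture('wrist');cv2.imwrite('pics/w6.png',im[:,:,::-1])
b,cc,s=blob(hsvm(im,35,80,100,40),proj(m,[613,2.5,56])[0],40); print('tin',s[4],cc,back(m,cc,56)[0])
for k,p in dict(red=(549.4,-13),blue=(597,65),yellow=(627,-62)).items():
  uv=proj(m,[*p,7])[0]
  b,c,s=blob(hsvm(im,*HUE[k],120,40),uv,40);print(k,c,s,back(m,c,7))
"
```

```text
t 22.9 tcp [613.11   1.55 336.61] yaw -0.06 tilt 0.1 w 85.3 F [ 0.09 -0.24  0.24]
dp cm [ 0.06 15.26 -0.01]
tin 1960 [315.83 236.21] [612.78   0.79  56.  ]
red [296.19 127.79] [ 248   78   97  100 7572] [[548.05 -12.9    7.  ]]
blue [403.89 197.55] [ 358  152   93   92 5553] [[596.94  64.35   7.  ]]
yellow [230.67 235.77] [ 187  193   87   87 6014] [[625.42 -62.67   7.  ]]
```

View pics/w6.png

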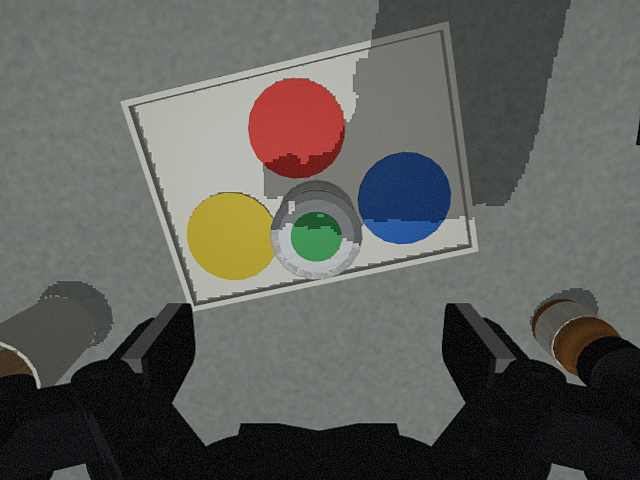

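Request:
arm_command:
  series:
    - {"roll": 0, "dp": [0, 3, 0]}
    - {"roll": 0, "dp": [0, 4, 0]}
    - {"roll": 0, "dp": [0, 4, 0]}
    - {"roll": 0, "dp": [0, 2.5, 0]}
    - {"roll": 0, "dp": [0, 1.5, 0]}

```text
time_s: 23.45
eef_pos: [612.1, 3.2, 185.4]
eef_rot: [0.707, -0.707, 0.0, 0.002]
wrist_force: [-0.2, 0.1, -0.4]
gripper_width: 85.2
```

Request:
arm_command:
  series:
    - {"roll": 0, "dp": [0, 0, 0]}
    - {"roll": 0, "dp": [0, 0, 0]}
    - {"roll": 0, "dp": [0, 0, 0]}
    - {"roll": 0, "dp": [0, 0, 0]}
    - {"roll": 0, "dp": [0, 0, 0]}
  claw: 1

```text
time_s: 23.95
eef_pos: [613.5, 2.0, 188.7]
eef_rot: [0.707, -0.707, -0.001, -0.0]
wrist_force: [-1.7, 2.5, 7.3]
gripper_width: 55.3
```

```bash
python3 -c "
from h import *
st((613,1.5,300))
im=manip.capture('wrist');cv2.imwrite('pics/w7.png',im[:,:,::-1])
for c in ['scene','side']:
  m=manip.camera_model(c);im=cv2.imread('pics/%s5.png'%c)
  # pan: fit inner ring ellipse by hand pixel
  uv={'scene':(170.4,325.4),'side':(295,427.2)}[c]; print(c,back(m,uv,58))
"
```

```text
t 23.95 tcp [613.51   1.99 188.72] yaw 0.02 tilt 0.09 w 55.3 F [-1.7   2.46  7.32]
dp cm [ -0.03 -11.13  -0.04]
scene [[ 470.57 -332.67   58.  ]]
side [[ 468.12 -335.26   58.  ]]
```

View pics/w7.png

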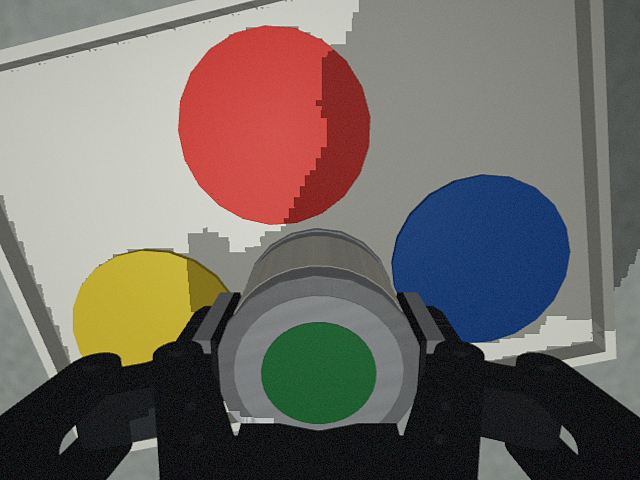

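Request:
arm_command:
  series:
    - {"roll": 0, "dp": [0, -1, 0]}
    - {"roll": 0, "dp": [0, -2, 0]}
    - {"roll": 0, "dp": [0, -3, 0]}
    - {"roll": 0, "dp": [0, -4, 0]}
    - {"roll": 0, "dp": [-0.6, -2.0, -0.5]}

```text
time_s: 24.5
eef_pos: [607.8, -3.1, 311.5]
eef_rot: [-0.707, 0.707, 0.002, 0.001]
wrist_force: [-0.8, -0.1, -2.7]
gripper_width: 55.7
```

Request:
arm_command:
  series:
    - {"roll": 0, "dp": [-1.7, 0, -1.5]}
    - {"roll": 0, "dp": [-2.4, 0, -2.2]}
    - {"roll": 0, "dp": [-2.5, 0, -2.4]}
    - {"roll": 0, "dp": [-2.4, 0, -2.5]}
    - {"roll": 0, "dp": [-1.7, 0, -3]}

```text
time_s: 25.0
eef_pos: [498.7, -119.6, 308.5]
eef_rot: [-0.707, 0.707, 0.0, -0.0]
wrist_force: [0.3, -0.2, -2.5]
gripper_width: 55.4
```

```bash
python3 -c "
from h import *
st((469.3,-334,310))
for c in ['side']:
  m=manip.camera_model(c); im=manip.capture(c);cv2.imwrite(f'pics/{c}6.png',im[:,:,::-1])
  print('pot',back(m,(421,335),140))"
```

```text
t 25.0 tcp [ 498.73 -119.65  308.53] yaw 0.03 tilt 0.02 w 55.4 F [ 0.35 -0.21 -2.49]
dp cm [ -2.95  -0.14 -21.43]
pot [[ 675.53 -256.82  140.  ]]
```

View pics/side6.png

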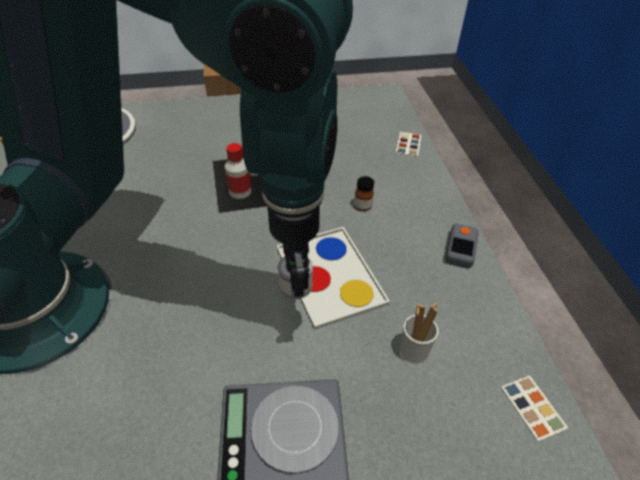

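Request:
arm_command:
  series:
    - {"roll": 0, "dp": [0, 0, -4]}
    - {"roll": 0, "dp": [0, 0, -4]}
    - {"roll": 0, "dp": [0, 0, -3]}
    - {"roll": 0, "dp": [0, 0, -1.5]}
    - {"roll": 0, "dp": [0, 0, 0]}

```text
time_s: 25.55
eef_pos: [500.2, -245.7, 308.0]
eef_rot: [-0.707, 0.707, -0.001, 0.001]
wrist_force: [1.3, 0.4, -1.6]
gripper_width: 55.6
```

```bash
python3 -c "
from h import *
m=manip.camera_model('wrist');st((469.3,-334,310))
im=manip.capture('wrist')
o=im.copy()
for r in (66,40):
  cv2.polylines(o,[proj(m,circ(469.3,-334,58,r)).astype(np.int32)],True,(255,0,0) if r==66 else (0,255,0),1)
cv2.imwrite('pics/w8.png',o[:,:,::-1])"
```

```text
t 25.55 tcp [ 500.22 -245.67  307.96] yaw -0.12 tilt 0.03 w 55.6 F [ 1.28  0.37 -1.61]
dp cm [-3.07 -0.2  -8.84]
```

View pics/w8.png

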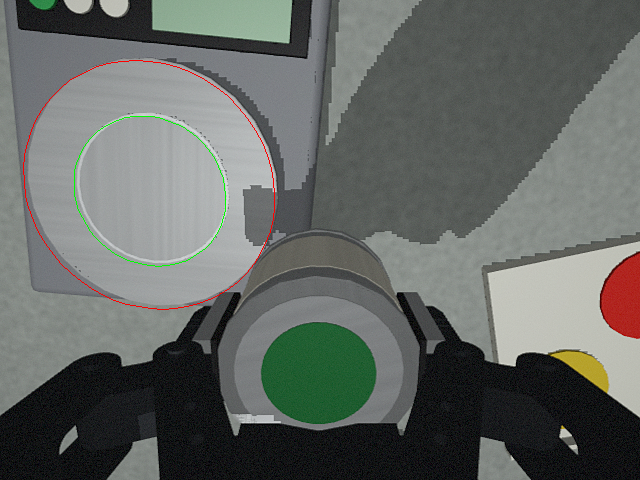

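Request:
arm_command:
  series:
    - {"roll": 0, "dp": [-0.9, 0, -2.5]}
    - {"roll": 0, "dp": [-1.2, 0, -3.5]}
    - {"roll": 0, "dp": [-0.7, 0, -2.0]}
    - {"roll": 0, "dp": [-0.27, 0, -0.84]}
    - {"roll": 0, "dp": [0, 0, 0]}

```text
time_s: 26.1
eef_pos: [469.6, -332.3, 307.8]
eef_rot: [0.707, -0.707, 0.0, -0.0]
wrist_force: [0.6, 0.6, -1.1]
gripper_width: 55.3
```

Request:
arm_command:
  series:
    - {"roll": 0, "dp": [0, 1, 0]}
    - {"roll": 0, "dp": [0, 2, 0]}
    - {"roll": 0, "dp": [0, 1.5, 0]}
    - {"roll": 0, "dp": [0, 0.8, 0]}
    - {"roll": 0, "dp": [0, 0.3, 0]}

```text
time_s: 26.6
eef_pos: [469.7, -331.6, 250.8]
eef_rot: [0.707, -0.707, -0.0, 0.001]
wrist_force: [0.3, -0.3, -2.1]
gripper_width: 55.9
```

```bash
python3 -c "
from h import *
st((469.3,-334,242.7))"
```

```text
t 26.6 tcp [ 469.74 -331.64  250.77] yaw 0.06 tilt 0.08 w 55.9 F [ 0.29 -0.26 -2.09]
dp cm [-0.04  0.81 -0.24]
```

Request:
arm_command:
  series:
    - {"roll": 0, "dp": [0, 0.2, -0.2]}
    - {"roll": 0, "dp": [0, 0.15, 0]}
    - {"roll": 0, "dp": [0, 0.15, 0]}
    - {"roll": 0, "dp": [0, 0.1, 0]}
    - {"roll": 0, "dp": [0, 0, 0]}

```text
time_s: 27.1
eef_pos: [469.6, -334.7, 245.7]
eef_rot: [-0.707, 0.707, -0.0, 0.0]
wrist_force: [-0.5, 0.3, -2.2]
gripper_width: 55.9
```

Request:
arm_command:
  series:
    - {"roll": 0, "dp": [0, 0.1, 0]}
    - {"roll": 0, "dp": [0, 0, 0]}
    - {"roll": 0, "dp": [0, 0, 0]}
    - {"roll": 0, "dp": [0, 0, 0]}
    - {"roll": 0, "dp": [0, 0, 0]}

```text
time_s: 27.6
eef_pos: [469.6, -334.7, 244.7]
eef_rot: [-0.707, 0.707, -0.0, 0.0]
wrist_force: [0.1, -0.9, -0.8]
gripper_width: 55.0
```

Request:
arm_command:
  series:
    - {"roll": 0, "dp": [0, 0.05, 0]}
    - {"roll": 0, "dp": [0, 0.05, 0]}
    - {"roll": 0, "dp": [0, 0, 0]}
    - {"roll": 0, "dp": [0, 0, 0]}
    - {"roll": 0, "dp": [0, 0, 0]}

```text
time_s: 28.1
eef_pos: [469.6, -334.7, 243.7]
eef_rot: [-0.707, 0.707, -0.0, 0.0]
wrist_force: [-0.9, -0.4, -2.6]
gripper_width: 55.6
```

Request:
arm_command:
  series:
    - {"roll": 0, "dp": [0, 0.05, 0]}
    - {"roll": 0, "dp": [0, 0.05, 0]}
    - {"roll": 0, "dp": [0, 0, 0]}
    - {"roll": 0, "dp": [0, 0, 0]}
    - {"roll": 0, "dp": [0, 0, 0]}

```text
time_s: 28.6
eef_pos: [469.6, -334.7, 242.8]
eef_rot: [-0.707, 0.707, 0.0, 0.0]
wrist_force: [-1.2, 1.6, 1.3]
gripper_width: 55.4
```

Request:
arm_command:
  series:
    - {"roll": 0, "dp": [0, 0, 0]}
    - {"roll": 0, "dp": [0, 0, 0]}
    - {"roll": 0, "dp": [0, 0, 0]}
    - {"roll": 0, "dp": [0, 0, 0]}
    - {"roll": 0, "dp": [0, 0, 0]}
  claw: -1

```text
time_s: 29.1
eef_pos: [469.6, -334.7, 242.7]
eef_rot: [-0.707, 0.707, -0.0, 0.0]
wrist_force: [0.1, -0.5, -0.5]
gripper_width: 85.3
```

Request:
arm_command:
  series:
    - {"roll": 0, "dp": [0, -1, 0]}
    - {"roll": 0, "dp": [0, -2, 0]}
    - {"roll": 0, "dp": [0, -3, 0]}
    - {"roll": 0, "dp": [0, -4, 0]}
    - {"roll": 0, "dp": [0, -3, 0]}

```text
time_s: 29.6
eef_pos: [469.5, -334.5, 375.7]
eef_rot: [-0.707, 0.708, 0.0, 0.0]
wrist_force: [0.4, -0.9, -0.8]
gripper_width: 85.4
```

```bash
python3 -c "
from h import *
m=manip.camera_model('wrist');st((415,285,370))
im=manip.capture('wrist')
o=im.copy()
b,cc,s=blob(hsvm(im,35,80,100,40),proj(m,[469,-334,110])[0],60); print('tin',s[4],cc,back(m,cc,110)[0])
for r in (66,40):
  cv2.polylines(o,[proj(m,circ(469.3,-334,58,r)).astype(np.int32)],True,(255,0,0) if r==66 else (0,255,0),1)
cv2.imwrite('pics/w9.png',o[:,:,::-1])"
```

```text
t 29.6 tcp [ 469.45 -334.54  375.69] yaw -0.0 tilt 0.1 w 85.4 F [ 0.37 -0.9  -0.79]
dp cm [-5.45  0.48 61.95]
tin 2200 [318.51 241.6 ] [ 469.22 -334.07  110.  ]
```

View pics/w9.png

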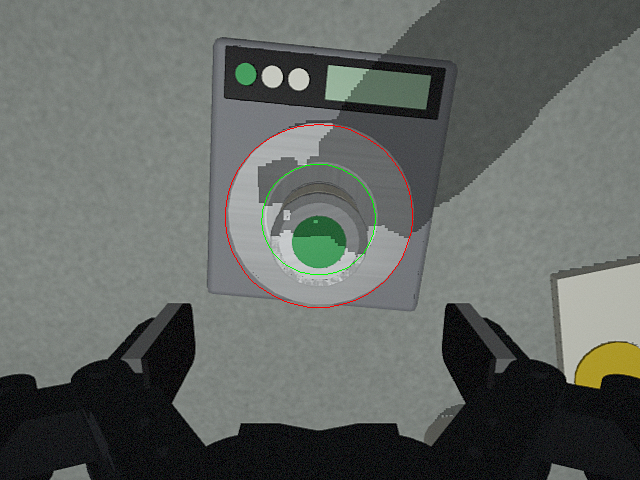

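Request:
arm_command:
  series:
    - {"roll": 0, "dp": [0.2, 0, 2.4]}
    - {"roll": 0, "dp": [0.3, 0, 4.8]}
    - {"roll": 0, "dp": [0.3, 0, 4.8]}
    - {"roll": 0, "dp": [0.3, 0, 4.8]}
    - {"roll": 0, "dp": [0.3, 0, 4.8]}
  claw: -0.4

```text
time_s: 30.15
eef_pos: [483.2, -116.9, 373.3]
eef_rot: [-0.707, 0.707, 0.0, 0.0]
wrist_force: [0.6, -0.5, 0.5]
gripper_width: 59.7
```

Request:
arm_command:
  series:
    - {"roll": 0, "dp": [0.3, 0, 4.8]}
    - {"roll": 0, "dp": [0.3, 0, 4.8]}
    - {"roll": 0, "dp": [0.3, 0, 4.8]}
    - {"roll": 0, "dp": [0.3, 0, 4.8]}
    - {"roll": 0, "dp": [0.3, 0, 4.8]}

```text
time_s: 30.65
eef_pos: [498.2, 123.3, 373.4]
eef_rot: [0.707, -0.707, -0.0, -0.0]
wrist_force: [1.6, -0.5, -0.6]
gripper_width: 60.0
```

Request:
arm_command:
  series:
    - {"roll": 0, "dp": [0.2, 0, 4.8]}
    - {"roll": 0, "dp": [0.2, 0, 4.8]}
    - {"roll": 0, "dp": [0.2, 0, 4.0]}
    - {"roll": 0, "dp": [0, 0, 2.4]}
    - {"roll": 0, "dp": [0, 0, 0.6]}

```text
time_s: 31.15
eef_pos: [504.2, 289.6, 372.8]
eef_rot: [0.707, -0.707, -0.001, 0.001]
wrist_force: [-0.9, 0.0, 0.4]
gripper_width: 59.8
```

Request:
arm_command:
  series:
    - {"roll": 0, "dp": [0, 0, 0]}
    - {"roll": 0, "dp": [0, 0, 0]}
    - {"roll": 0, "dp": [0, 0, 0]}
    - {"roll": 0, "dp": [0, 0, 0]}
    - {"roll": 0, "dp": [0, 0, 0]}

```text
time_s: 31.65
eef_pos: [504.7, 286.7, 372.8]
eef_rot: [0.707, -0.707, 0.0, -0.0]
wrist_force: [-0.2, 0.7, 0.2]
gripper_width: 59.7
```

```bash
python3 -c "
from h import *
m=manip.camera_model('wrist');st((505,290,275))
im=manip.capture('wrist')
o=im.copy()
for p in [(505,290),(415,285),(457,368)]:
  cv2.polylines(o,[proj(m,circ(*p,133,17)).astype(np.int32)],True,(0,255,0),1)
cv2.imwrite('pics/w10.png',o[:,:,::-1])"
```

```text
t 31.65 tcp [504.74 286.71 372.83] yaw -0.05 tilt 0.01 w 59.7 F [-0.16  0.67  0.23]
dp cm [0.02 9.78 0.33]
```

View pics/w10.png

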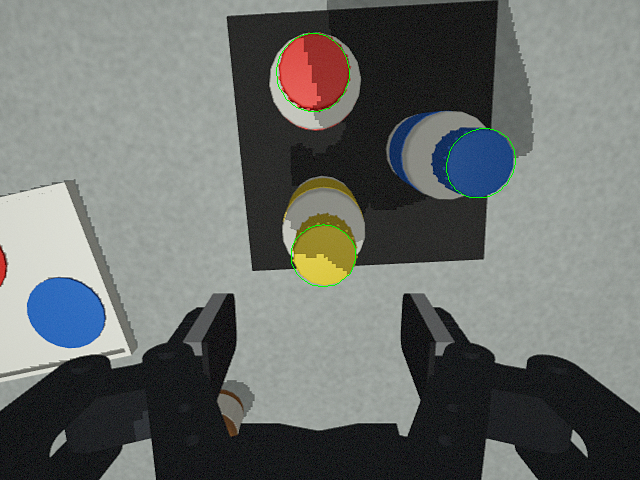

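Request:
arm_command:
  series:
    - {"roll": 0, "dp": [0, 2.5, 0.3]}
    - {"roll": 0, "dp": [0, 3, 0]}
    - {"roll": 0, "dp": [0, 2.5, 0]}
    - {"roll": 0, "dp": [0, 1.4, 0]}
    - {"roll": 0, "dp": [0, 0.4, 0]}

```text
time_s: 32.2
eef_pos: [504.3, 290.0, 273.2]
eef_rot: [-0.707, 0.707, -0.001, -0.001]
wrist_force: [-0.8, -0.2, 0.8]
gripper_width: 60.0
```

Request:
arm_command:
  series:
    - {"roll": 0, "dp": [0, 0, 0]}
    - {"roll": 0, "dp": [0, 0, 0]}
    - {"roll": 0, "dp": [0, 0, 0]}
    - {"roll": 0, "dp": [0, 0, 0]}
    - {"roll": 0, "dp": [0, 0, 0]}
  claw: 1

```text
time_s: 32.7
eef_pos: [504.9, 290.4, 275.7]
eef_rot: [0.707, -0.707, -0.001, -0.001]
wrist_force: [-0.4, -1.6, 7.6]
gripper_width: 32.6
```

Request:
arm_command:
  series:
    - {"roll": 0, "dp": [0, -0.5, 0]}
    - {"roll": 0, "dp": [0, -1, 0]}
    - {"roll": 0, "dp": [0, -1.5, 0]}
    - {"roll": 0, "dp": [0, -2, 0]}
    - {"roll": 0, "dp": [0, -1, 0]}

```text
time_s: 33.2
eef_pos: [504.8, 290.4, 336.7]
eef_rot: [0.707, -0.707, -0.001, -0.001]
wrist_force: [-0.2, 0.1, -4.0]
gripper_width: 32.4
```

```bash
python3 -c "
from h import *
st((625.6,-62.7,337))"
```

```text
t 33.2 tcp [504.78 290.41 336.7 ] yaw 0.0 tilt 0.11 w 32.4 F [-0.16  0.05 -4.01]
dp cm [ 12.08  -0.04 -35.31]
```

Request:
arm_command:
  series:
    - {"roll": 0, "dp": [0.4, 0, -1.2]}
    - {"roll": 0, "dp": [0.9, 0, -2.6]}
    - {"roll": 0, "dp": [1.3, 0, -3.8]}
    - {"roll": 0, "dp": [1.5, 0, -4.3]}
    - {"roll": 0, "dp": [1.5, 0, -4.3]}

```text
time_s: 33.7
eef_pos: [560.8, 126.2, 334.1]
eef_rot: [-0.707, 0.707, -0.0, -0.0]
wrist_force: [1.4, 1.4, -4.0]
gripper_width: 32.5
```

Request:
arm_command:
  series:
    - {"roll": 0, "dp": [1.5, 0, -4.3]}
    - {"roll": 0, "dp": [1.5, 0, -4.3]}
    - {"roll": 0, "dp": [1.4, 0, -4.2]}
    - {"roll": 0, "dp": [1.1, 0, -3.2]}
    - {"roll": 0, "dp": [0.7, 0, -2.0]}

```text
time_s: 34.2
eef_pos: [622.9, -54.8, 333.8]
eef_rot: [-0.707, 0.707, -0.001, 0.0]
wrist_force: [1.2, 0.5, -3.4]
gripper_width: 32.3
```

Request:
arm_command:
  series:
    - {"roll": 0, "dp": [0.3, 0, -1.1]}
    - {"roll": 0, "dp": [0, 1, 0]}
    - {"roll": 0, "dp": [0, 2, 0]}
    - {"roll": 0, "dp": [0, 1, 0]}
    - {"roll": 0, "dp": [0, 0.5, 0]}

```text
time_s: 34.7
eef_pos: [625.0, -61.5, 288.4]
eef_rot: [0.707, -0.707, 0.0, 0.001]
wrist_force: [-0.4, -0.6, -3.9]
gripper_width: 32.4
```

```bash
python3 -c "
from h import *
st((625.6,-62.7,279.7))"
```

```text
t 34.7 tcp [625.02 -61.53 288.43] yaw 0.07 tilt 0.12 w 32.4 F [-0.44 -0.64 -3.87]
dp cm [ 0.06  0.87 -0.12]
```

Request:
arm_command:
  series:
    - {"roll": 0, "dp": [0.1, 0.3, -0.1]}
    - {"roll": 0, "dp": [0, 0.2, 0]}
    - {"roll": 0, "dp": [0, 0.2, 0]}
    - {"roll": 0, "dp": [0, 0, 0]}
    - {"roll": 0, "dp": [0, 0, 0]}

```text
time_s: 35.2
eef_pos: [626.7, -63.7, 282.9]
eef_rot: [-0.707, 0.707, 0.0, 0.0]
wrist_force: [-0.4, -0.4, -3.3]
gripper_width: 32.5
```

```bash
python3 -c "
from h import *
st((625.6,-62.7,279.7))
m=manip.camera_model('wrist');im=manip.capture('wrist')
cv2.polylines(im,[proj(m,circ(625.6,-62.7,7,34)).astype(np.int32)],True,(0,255,0),1)
cv2.imwrite('pics/w11.png',im[:,:,::-1])"
```

```text
t 35.2 tcp [626.67 -63.7  282.92] yaw -0.0 tilt 0.02 w 32.5 F [-0.41 -0.4  -3.29]
dp cm [-0.11  0.32  0.1 ]
```

View pics/w11.png

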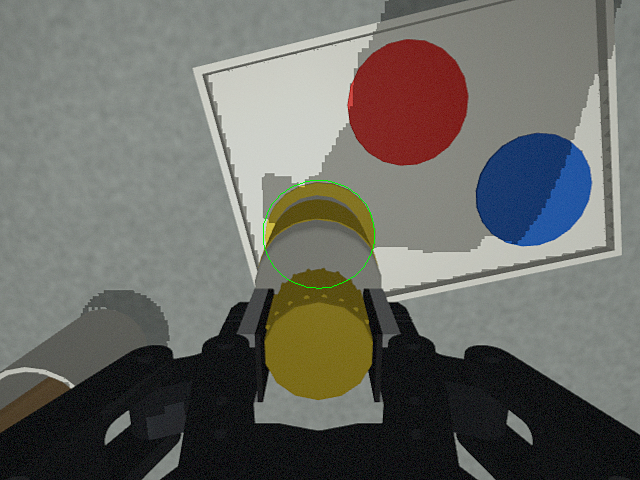

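Pad outline overlays right on, bottle centred laterally. Lower to contact.

Request:
arm_command:
  series:
    - {"roll": 0, "dp": [-0.1, 0.15, 0.05]}
    - {"roll": 0, "dp": [0, 0.1, 0]}
    - {"roll": 0, "dp": [0, 0.05, 0]}
    - {"roll": 0, "dp": [0, 0, 0]}
    - {"roll": 0, "dp": [0, 0, 0]}

```text
time_s: 35.75
eef_pos: [625.6, -63.2, 279.8]
eef_rot: [-0.707, 0.707, 0.0, 0.0]
wrist_force: [0.4, -0.0, -0.7]
gripper_width: 32.3
```

Request:
arm_command:
  series:
    - {"roll": 0, "dp": [0, 0.05, 0]}
    - {"roll": 0, "dp": [0, 0.05, 0]}
    - {"roll": 0, "dp": [0, 0, 0]}
    - {"roll": 0, "dp": [0, 0, 0]}
    - {"roll": 0, "dp": [0, 0, 0]}

```text
time_s: 36.25
eef_pos: [625.7, -63.2, 279.7]
eef_rot: [-0.707, 0.707, 0.001, 0.001]
wrist_force: [-3.4, -0.2, 10.3]
gripper_width: 32.3
```

Request:
arm_command:
  series:
    - {"roll": 0, "dp": [0, 0, 0]}
    - {"roll": 0, "dp": [0, 0, 0]}
    - {"roll": 0, "dp": [0, 0, 0]}
    - {"roll": 0, "dp": [0, 0, 0]}
    - {"roll": 0, "dp": [0, 0, 0]}
  claw: -0.4

```text
time_s: 36.75
eef_pos: [625.6, -63.2, 278.6]
eef_rot: [-0.707, 0.707, -0.0, -0.0]
wrist_force: [-0.8, -0.0, -0.4]
gripper_width: 60.1
```

Request:
arm_command:
  series:
    - {"roll": 0, "dp": [0, -1, 0]}
    - {"roll": 0, "dp": [0, -2, 0]}
    - {"roll": 0, "dp": [0, -3, 0]}
    - {"roll": 0, "dp": [0, -2, 0]}
    - {"roll": 0, "dp": [0, -1, 0]}

```text
time_s: 37.25
eef_pos: [625.7, -63.2, 371.2]
eef_rot: [-0.707, 0.707, 0.001, 0.001]
wrist_force: [-0.1, 0.5, -0.1]
gripper_width: 59.9
```

```bash
python3 -c "
from h import *
st((457,368,370))
m=manip.camera_model('wrist');im=manip.capture('wrist')
cv2.polylines(im,[proj(m,circ(625.6,-62.7,7,34)).astype(np.int32)],True,(0,255,0),1)
cv2.polylines(im,[proj(m,circ(625.6,-62.7,137,17)).astype(np.int32)],True,(0,255,0),1)
cv2.imwrite('pics/w12.png',im[:,:,::-1])"
```

```text
t 37.25 tcp [625.75 -63.21 371.2 ] yaw -0.0 tilt 0.16 w 59.9 F [-0.12  0.49 -0.08]
dp cm [-16.88   0.05  43.12]
```

View pics/w12.png

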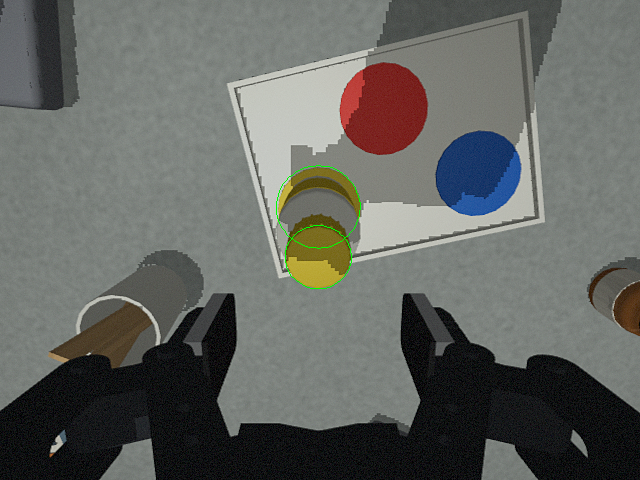

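Yellow is centred on its pad. Now blue.

Request:
arm_command:
  series:
    - {"roll": 0, "dp": [-0.9, 0, 2.2]}
    - {"roll": 0, "dp": [-1.7, 0, 4.3]}
    - {"roll": 0, "dp": [-1.7, 0, 4.3]}
    - {"roll": 0, "dp": [-1.7, 0, 4.3]}
    - {"roll": 0, "dp": [-1.7, 0, 4.3]}

```text
time_s: 37.8
eef_pos: [547.5, 132.2, 368.0]
eef_rot: [-0.707, 0.707, -0.001, -0.0]
wrist_force: [0.6, 0.5, 0.3]
gripper_width: 60.3
```

Request:
arm_command:
  series:
    - {"roll": 0, "dp": [-1.7, 0, 4.3]}
    - {"roll": 0, "dp": [-1.7, 0, 4.3]}
    - {"roll": 0, "dp": [-1.7, 0, 4.3]}
    - {"roll": 0, "dp": [-1.7, 0, 4.3]}
    - {"roll": 0, "dp": [-1.4, 0, 3.6]}

```text
time_s: 38.3
eef_pos: [465.3, 340.7, 368.0]
eef_rot: [-0.707, 0.707, -0.0, -0.001]
wrist_force: [-0.2, -0.6, 0.6]
gripper_width: 59.8
```

Request:
arm_command:
  series:
    - {"roll": 0, "dp": [-0.7, 0, 2.2]}
    - {"roll": 0, "dp": [-0.2, 0, 0.7]}
    - {"roll": 0, "dp": [0, 0, 0]}
    - {"roll": 0, "dp": [0, 0, 0]}
    - {"roll": 0, "dp": [0, 0, 0]}

```text
time_s: 38.8
eef_pos: [458.1, 366.8, 368.6]
eef_rot: [-0.707, 0.707, -0.001, 0.0]
wrist_force: [-0.1, -0.5, -0.3]
gripper_width: 59.8
```

```bash
python3 -c "
from h import *
m=manip.camera_model('wrist');st((457.2,368.2,274.5))"
```

```text
t 38.8 tcp [458.14 366.79 368.59] yaw -0.08 tilt 0.02 w 59.8 F [-0.08 -0.45 -0.31]
dp cm [-0.09  9.41  0.14]
```

Request:
arm_command:
  series:
    - {"roll": 0, "dp": [-0.1, 2.5, 0.1]}
    - {"roll": 0, "dp": [0, 3, 0]}
    - {"roll": 0, "dp": [0, 2.2, 0]}
    - {"roll": 0, "dp": [0, 1.3, 0]}
    - {"roll": 0, "dp": [0, 0.3, 0]}

```text
time_s: 39.3
eef_pos: [456.7, 367.7, 274.4]
eef_rot: [-0.707, 0.708, -0.001, -0.0]
wrist_force: [-0.5, 0.6, 0.8]
gripper_width: 59.6
```

Request:
arm_command:
  series:
    - {"roll": 0, "dp": [0, 0, 0]}
    - {"roll": 0, "dp": [0, 0, 0]}
    - {"roll": 0, "dp": [0, 0, 0]}
    - {"roll": 0, "dp": [0, 0, 0]}
    - {"roll": 0, "dp": [0, 0, 0]}
  claw: 1

```text
time_s: 39.8
eef_pos: [456.9, 368.7, 276.7]
eef_rot: [0.707, -0.707, -0.001, -0.001]
wrist_force: [-0.1, -3.9, 7.8]
gripper_width: 32.6
```

Request:
arm_command:
  series:
    - {"roll": 0, "dp": [0, -0.5, 0]}
    - {"roll": 0, "dp": [0, -1, 0]}
    - {"roll": 0, "dp": [0, -1.5, 0]}
    - {"roll": 0, "dp": [0, -2, 0]}
    - {"roll": 0, "dp": [0, -1, 0]}

```text
time_s: 40.3
eef_pos: [456.8, 369.0, 337.8]
eef_rot: [0.708, -0.707, -0.001, -0.001]
wrist_force: [-0.0, -0.6, -2.3]
gripper_width: 32.5
```

```bash
python3 -c "
from h import *
st((597,64.6,337))"
```

```text
t 40.3 tcp [456.78 369.02 337.81] yaw 0.01 tilt 0.12 w 32.5 F [-0.   -0.56 -2.34]
dp cm [ 14.02   0.07 -30.44]
```

Request:
arm_command:
  series:
    - {"roll": 0, "dp": [0.6, 0, -1.3]}
    - {"roll": 0, "dp": [1.2, 0, -2.6]}
    - {"roll": 0, "dp": [1.7, 0, -3.7]}
    - {"roll": 0, "dp": [1.9, 0, -4.1]}
    - {"roll": 0, "dp": [1.9, 0, -4.1]}

```text
time_s: 40.8
eef_pos: [530.0, 208.6, 335.1]
eef_rot: [-0.707, 0.707, -0.0, -0.0]
wrist_force: [1.1, 0.1, -2.8]
gripper_width: 32.5
```

Request:
arm_command:
  series:
    - {"roll": 0, "dp": [1.9, 0, -4.1]}
    - {"roll": 0, "dp": [1.9, 0, -4.1]}
    - {"roll": 0, "dp": [1.6, 0, -3.5]}
    - {"roll": 0, "dp": [1.0, 0, -2.1]}
    - {"roll": 0, "dp": [0.3, 0, -0.8]}

```text
time_s: 41.3
eef_pos: [597.3, 62.0, 334.9]
eef_rot: [-0.707, 0.707, -0.001, 0.001]
wrist_force: [1.6, 1.0, -2.2]
gripper_width: 32.9
```

Request:
arm_command:
  series:
    - {"roll": 0, "dp": [0, 0, 0]}
    - {"roll": 0, "dp": [0, 1, 0]}
    - {"roll": 0, "dp": [0, 2, 0]}
    - {"roll": 0, "dp": [0, 1, 0]}
    - {"roll": 0, "dp": [0, 0.5, 0]}

```text
time_s: 41.8
eef_pos: [595.9, 65.7, 289.4]
eef_rot: [0.707, -0.707, 0.0, 0.001]
wrist_force: [-1.0, 0.0, -2.7]
gripper_width: 32.8
```

```bash
python3 -c "
from h import *
st((597,64.6,280.7))"
```

```text
t 41.8 tcp [595.92  65.73 289.37] yaw 0.07 tilt 0.11 w 32.8 F [-0.97  0.02 -2.72]
dp cm [ 0.11  0.87 -0.11]
```

Request:
arm_command:
  series:
    - {"roll": 0, "dp": [0.1, 0.3, 0]}
    - {"roll": 0, "dp": [0, 0.2, 0]}
    - {"roll": 0, "dp": [0, 0.2, 0]}
    - {"roll": 0, "dp": [0, 0.1, 0]}
    - {"roll": 0, "dp": [0, 0, 0]}

```text
time_s: 42.3
eef_pos: [597.6, 64.8, 282.8]
eef_rot: [0.707, -0.707, -0.0, -0.0]
wrist_force: [-0.3, 0.2, -3.1]
gripper_width: 32.5
```

Request:
arm_command:
  series:
    - {"roll": 0, "dp": [0, 0.1, 0]}
    - {"roll": 0, "dp": [0, 0.05, 0]}
    - {"roll": 0, "dp": [0, 0, 0]}
    - {"roll": 0, "dp": [0, 0, 0]}
    - {"roll": 0, "dp": [0, 0, 0]}

```text
time_s: 42.8
eef_pos: [597.6, 64.8, 281.2]
eef_rot: [-0.707, 0.707, 0.0, 0.0]
wrist_force: [-0.3, -0.1, -2.3]
gripper_width: 32.3
```

Request:
arm_command:
  series:
    - {"roll": 0, "dp": [0, 0.05, 0]}
    - {"roll": 0, "dp": [0, 0.05, 0]}
    - {"roll": 0, "dp": [0, 0, 0]}
    - {"roll": 0, "dp": [0, 0, 0]}
    - {"roll": 0, "dp": [0, 0, 0]}

```text
time_s: 43.3
eef_pos: [597.8, 64.8, 280.7]
eef_rot: [-0.707, 0.707, 0.0, 0.0]
wrist_force: [-1.2, -1.1, 6.0]
gripper_width: 32.5
```

Request:
arm_command:
  series:
    - {"roll": 0, "dp": [0, 0, 0]}
    - {"roll": 0, "dp": [0, 0, 0]}
    - {"roll": 0, "dp": [0, 0, 0]}
    - {"roll": 0, "dp": [0, 0, 0]}
    - {"roll": 0, "dp": [0, 0, 0]}
  claw: -0.4

```text
time_s: 43.8
eef_pos: [597.6, 64.8, 280.1]
eef_rot: [-0.707, 0.707, -0.0, 0.0]
wrist_force: [-0.6, 0.5, 0.5]
gripper_width: 59.6
```

Request:
arm_command:
  series:
    - {"roll": 0, "dp": [0, -1, 0]}
    - {"roll": 0, "dp": [0, -2, 0]}
    - {"roll": 0, "dp": [0, -3, 0]}
    - {"roll": 0, "dp": [0, -2, 0]}
    - {"roll": 0, "dp": [0, -1, 0]}

```text
time_s: 44.3
eef_pos: [597.8, 64.8, 372.6]
eef_rot: [-0.707, 0.707, 0.001, 0.001]
wrist_force: [-0.5, 0.2, -0.6]
gripper_width: 59.8
```

```bash
python3 -c "
from h import *
st((414.9,285.2,370))
m=manip.camera_model('wrist');im=manip.capture('wrist')
cv2.polylines(im,[proj(m,circ(597,64.4,7,34)).astype(np.int32)],True,(0,255,0),1)
cv2.polylines(im,[proj(m,circ(597,64.4,137,17)).astype(np.int32)],True,(0,255,0),1)
cv2.imwrite('pics/w13.png',im[:,:,::-1])"
```

```text
t 44.3 tcp [597.77  64.84 372.63] yaw -0.0 tilt 0.16 w 59.8 F [-0.53  0.21 -0.6 ]
dp cm [-18.29   0.21  22.04]
```

View pics/w13.png

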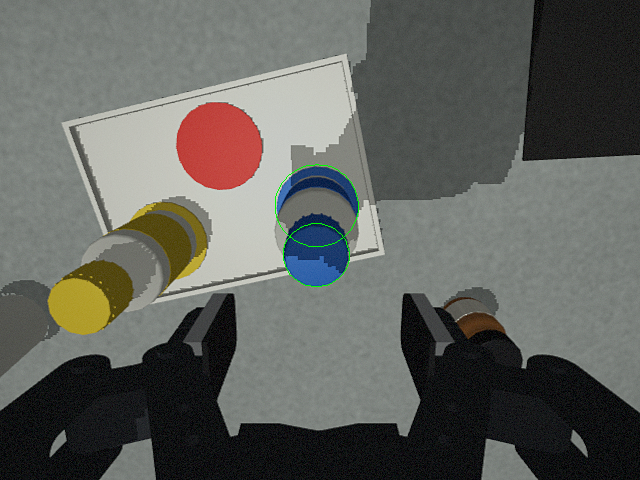

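Blue centred. Now red.

Request:
arm_command:
  series:
    - {"roll": 0, "dp": [-1.5, 0, 1.8]}
    - {"roll": 0, "dp": [-3.0, 0, 3.6]}
    - {"roll": 0, "dp": [-3.0, 0, 3.6]}
    - {"roll": 0, "dp": [-3.0, 0, 3.6]}
    - {"roll": 0, "dp": [-3.0, 0, 3.6]}

```text
time_s: 44.85
eef_pos: [461.1, 227.8, 369.5]
eef_rot: [-0.707, 0.707, -0.0, -0.0]
wrist_force: [-0.5, 0.9, -0.3]
gripper_width: 59.6
```

Request:
arm_command:
  series:
    - {"roll": 0, "dp": [-2.5, 0, 3.0]}
    - {"roll": 0, "dp": [-1.5, 0, 1.8]}
    - {"roll": 0, "dp": [-0.8, 0, 1.0]}
    - {"roll": 0, "dp": [0, 0, 0]}
    - {"roll": 0, "dp": [0, 0, 0]}

```text
time_s: 45.35
eef_pos: [415.1, 284.4, 369.9]
eef_rot: [-0.707, 0.707, -0.0, -0.0]
wrist_force: [-1.2, -1.0, -0.0]
gripper_width: 59.8
```

```bash
python3 -c "
from h import *
st((415,285.2,274))"
```

```text
t 45.35 tcp [415.12 284.44 369.9 ] yaw -0.01 tilt 0.02 w 59.8 F [-1.18 -1.05 -0.01]
dp cm [-0.01  9.59  0.08]
```

Request:
arm_command:
  series:
    - {"roll": 0, "dp": [0, 2.5, 0.1]}
    - {"roll": 0, "dp": [0, 3, 0]}
    - {"roll": 0, "dp": [0, 2.2, 0]}
    - {"roll": 0, "dp": [0, 1.4, 0]}
    - {"roll": 0, "dp": [0, 0.4, 0]}

```text
time_s: 45.85
eef_pos: [415.2, 284.7, 273.7]
eef_rot: [-0.707, 0.708, -0.001, -0.0]
wrist_force: [0.0, 0.1, 1.4]
gripper_width: 59.5
```

Request:
arm_command:
  series:
    - {"roll": 0, "dp": [0, 0, 0]}
    - {"roll": 0, "dp": [0, 0, 0]}
    - {"roll": 0, "dp": [0, 0, 0]}
    - {"roll": 0, "dp": [0, 0, 0]}
    - {"roll": 0, "dp": [0, 0, 0]}
  claw: 1

```text
time_s: 46.35
eef_pos: [415.0, 285.8, 276.0]
eef_rot: [-0.707, 0.707, 0.001, 0.001]
wrist_force: [0.3, -3.7, 6.1]
gripper_width: 32.8
```

Request:
arm_command:
  series:
    - {"roll": 0, "dp": [0, -0.5, 0]}
    - {"roll": 0, "dp": [0, -1, 0]}
    - {"roll": 0, "dp": [0, -1.5, 0]}
    - {"roll": 0, "dp": [0, -2, 0]}
    - {"roll": 0, "dp": [0, -1, 0]}

```text
time_s: 46.85
eef_pos: [414.8, 286.0, 337.1]
eef_rot: [0.707, -0.707, -0.001, -0.001]
wrist_force: [0.7, 0.2, -4.2]
gripper_width: 32.7
```

```bash
python3 -c "
from h import *
st((548.5,-13,337))"
```

```text
t 46.85 tcp [414.77 285.98 337.13] yaw 0.0 tilt 0.11 w 32.7 F [ 0.68  0.16 -4.24]
dp cm [ 13.37   0.01 -29.9 ]
```

Request:
arm_command:
  series:
    - {"roll": 0, "dp": [0.6, 0, -1.3]}
    - {"roll": 0, "dp": [1.2, 0, -2.6]}
    - {"roll": 0, "dp": [1.6, 0, -3.7]}
    - {"roll": 0, "dp": [1.8, 0, -4.0]}
    - {"roll": 0, "dp": [1.8, 0, -4.0]}

```text
time_s: 47.35
eef_pos: [484.9, 127.7, 334.7]
eef_rot: [-0.707, 0.707, -0.0, -0.0]
wrist_force: [1.5, -0.1, -2.5]
gripper_width: 32.4
```

Request:
arm_command:
  series:
    - {"roll": 0, "dp": [1.8, 0, -4.0]}
    - {"roll": 0, "dp": [1.8, 0, -4.0]}
    - {"roll": 0, "dp": [1.5, 0, -3.5]}
    - {"roll": 0, "dp": [1.0, 0, -2.1]}
    - {"roll": 0, "dp": [0.3, 0, -0.7]}

```text
time_s: 47.85
eef_pos: [549.2, -16.0, 334.3]
eef_rot: [-0.707, 0.707, -0.001, 0.001]
wrist_force: [-0.5, 0.2, -4.1]
gripper_width: 32.8
```

Request:
arm_command:
  series:
    - {"roll": 0, "dp": [0, 0, 0]}
    - {"roll": 0, "dp": [0, 1, 0]}
    - {"roll": 0, "dp": [0, 2, 0]}
    - {"roll": 0, "dp": [0, 1, 0]}
    - {"roll": 0, "dp": [0, 0.5, 0]}

```text
time_s: 48.35
eef_pos: [547.9, -12.3, 289.0]
eef_rot: [0.707, -0.707, 0.0, 0.001]
wrist_force: [0.1, -0.3, -2.7]
gripper_width: 32.4
```

```bash
python3 -c "
from h import *
st((548.5,-13,280))"
```

```text
t 48.35 tcp [547.95 -12.34 289.01] yaw 0.06 tilt 0.11 w 32.4 F [ 0.14 -0.31 -2.66]
dp cm [ 0.06  0.9  -0.07]
```

Request:
arm_command:
  series:
    - {"roll": 0, "dp": [0, 0.3, 0]}
    - {"roll": 0, "dp": [0, 0.2, 0]}
    - {"roll": 0, "dp": [0, 0.2, 0]}
    - {"roll": 0, "dp": [0, 0.1, 0]}
    - {"roll": 0, "dp": [0, 0, 0]}

```text
time_s: 48.85
eef_pos: [548.6, -13.2, 282.3]
eef_rot: [-0.707, 0.707, 0.0, 0.0]
wrist_force: [-0.7, -0.2, -4.0]
gripper_width: 32.0
```

Request:
arm_command:
  series:
    - {"roll": 0, "dp": [0, 0.1, 0]}
    - {"roll": 0, "dp": [0, 0.05, 0]}
    - {"roll": 0, "dp": [0, 0, 0]}
    - {"roll": 0, "dp": [0, 0, 0]}
    - {"roll": 0, "dp": [0, 0, 0]}

```text
time_s: 49.35
eef_pos: [548.6, -13.2, 280.7]
eef_rot: [0.707, -0.707, -0.0, -0.0]
wrist_force: [-0.6, -0.7, -4.4]
gripper_width: 32.8
```

Request:
arm_command:
  series:
    - {"roll": 0, "dp": [0, 0.1, 0]}
    - {"roll": 0, "dp": [0, 0.05, 0]}
    - {"roll": 0, "dp": [0, 0, 0]}
    - {"roll": 0, "dp": [0, 0, 0]}
    - {"roll": 0, "dp": [0, 0, 0]}

```text
time_s: 49.85
eef_pos: [548.8, -13.2, 280.0]
eef_rot: [-0.707, 0.707, 0.0, 0.001]
wrist_force: [-1.9, -1.0, 8.3]
gripper_width: 32.4
```

Request:
arm_command:
  series:
    - {"roll": 0, "dp": [0, 0, 0]}
    - {"roll": 0, "dp": [0, 0, 0]}
    - {"roll": 0, "dp": [0, 0, 0]}
    - {"roll": 0, "dp": [0, 0, 0]}
    - {"roll": 0, "dp": [0, 0, 0]}
  claw: -0.4

```text
time_s: 50.35
eef_pos: [548.6, -13.2, 279.1]
eef_rot: [0.707, -0.707, 0.0, 0.0]
wrist_force: [-0.6, -0.7, -0.1]
gripper_width: 59.7
```

Request:
arm_command:
  series:
    - {"roll": 0, "dp": [0, -1, 0]}
    - {"roll": 0, "dp": [0, -2, 0]}
    - {"roll": 0, "dp": [0, -3, 0]}
    - {"roll": 0, "dp": [0, -4, 0]}
    - {"roll": 0, "dp": [0, -3, 0]}

```text
time_s: 50.85
eef_pos: [548.4, -13.1, 412.1]
eef_rot: [-0.707, 0.707, 0.001, 0.001]
wrist_force: [0.8, -0.7, -0.5]
gripper_width: 59.6
```

Request:
arm_command:
  series:
    - {"roll": 0, "dp": [-1.5, 0, 1]}
    - {"roll": 0, "dp": [-3, 0, 3]}
    - {"roll": 0, "dp": [-3, 0, 3]}
    - {"roll": 0, "dp": [-3, 0, 3]}
    - {"roll": 0, "dp": [-2, 0, 2]}

```text
time_s: 51.35
eef_pos: [421.5, 108.1, 410.0]
eef_rot: [0.707, -0.707, -0.0, 0.0]
wrist_force: [0.3, 0.1, -0.3]
gripper_width: 59.8
```

Request:
arm_command:
  series:
    - {"roll": 0, "dp": [0, 0, 2]}
    - {"roll": 0, "dp": [0, 0, 4]}
    - {"roll": 0, "dp": [0, 0, 4]}
    - {"roll": 0, "dp": [0, 0, 2]}
    - {"roll": 0, "dp": [0, 0, 0]}

```text
time_s: 51.85
eef_pos: [423.3, 228.8, 409.7]
eef_rot: [0.707, -0.707, -0.001, 0.001]
wrist_force: [-0.5, 0.1, 0.5]
gripper_width: 59.5
```

Run:
```python
from h import *
st()
pads=dict(red=(548.1,-13),yellow=(625.5,-62.7),blue=(597,64.4))
for c in ['side','scene']:
  m=manip.camera_model(c); im=manip.capture(c); o=im.copy()
  for k,p in pads.items():
    b,cc,s=blob(hsvm(im,*HUE[k],100,50),proj(m,[*p,122])[0],12); print(c,'cap',k,s[4],fitcyl(m,cc,107,137,17,p)-p)
    cv2.polylines(o,[proj(m,circ(*p,7,34)).astype(np.int32)],True,(0,255,0),1)
  b,cc,s=blob(hsvm(im,35,80,100,40),proj(m,[469,-334,110])[0],12); print('tin',s[4],back(m,cc,110)[0])
  for d in manip.outline_of(c,'jar')[:1]:
    cc=np.array(d['mask'].nonzero()[::-1]).mean(1);print('jar',fitcyl(m,cc,0,75,22,(701,193)))
  cv2.imwrite(f'pics/{c}9.png',im[:,:,::-1])
```

```text
t 51.85 tcp [423.31 228.84 409.71] yaw 0.16 tilt 0.03 w 59.5 F [-0.45  0.11  0.46]
side cap red 373 [0.33 0.53]
side cap yellow 384 [1.14 0.13]
side cap blue 308 [1.52 0.74]
tin 322 [ 469.84 -334.31  110.  ]
jar [699.04 194.15]
scene cap red 278 [-0.11  0.37]
scene cap yellow 305 [0.77 0.39]
scene cap blue 258 [0.9  1.26]
tin 184 [ 470.12 -333.55  110.  ]
jar [702.67 192.8 ]
```

View pics/side9.png

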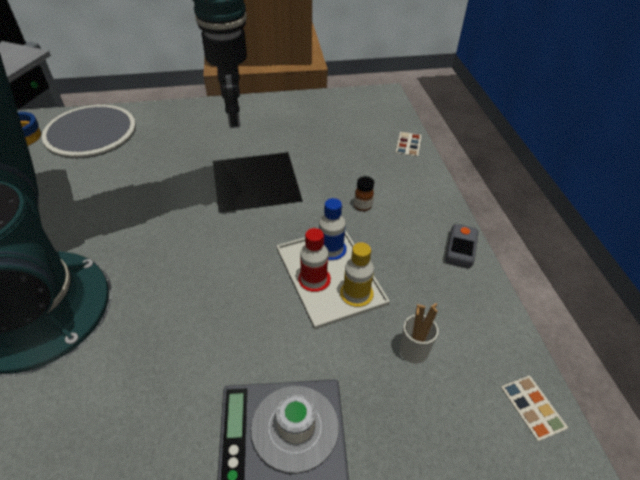

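All three bottles stand on their own pads, with the red cap at pixel (315,238), yellow at (361,252) and blue at (333,208). The tin is centred on the pan at (295,418). The mat is empty and the arm is clear.

```bash
python3 -c "
from bench import manip
print(manip.close_job())"
```

```text
the job is handed in; nothing more can be done
None
```

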